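Level the stone stacking slab and build the sample-box column

ROBOT

A 6-joint arm with a two-finger parallel gripper is mounted at the origin on the work surface. World frame = base frame: x ahead of the robot, y to its left, z up, the work surface at z = 0. Lengths are in m, angles in degrees, forces in N, time in s.
With the tool pointing down it reaches from about 0.4 to 0.825 m from the base axis. Payload 7 kg.
Tool frame: the origin (TCP) lies at the very end of the fingers, on their centre line; the grasp point (between the pads) lies 19 mm behind it (ctrl.grip_point_offset is the distance from the TCP to the grasp point, in m); x points along the fingers, z is the direction in which the jaws open and shut, and the axes are right-handed (so a half turn about x gives the same grasp; the last joint's range is limited). The gripper opens to 88 mm and grips with 3 to 60 N. Pads are 19 mm wide; open, the fingers measure 130 mm over their backs; the gripper's body (78 mm by 193 mm) begins 47 mm behind the grasp point.
Start: joints at [16.507, 20.546, 0.682, 0, -70.136, -16.507], TCP at [0.675, -0, 0.189] pointing down, gripper open.
Joint ranges: [-176.03, 176.03], [-82.01, 121.73], [-58.28, 71.71], [-173.87, 95.51], [-174.79, -0.11], [-173.66, 173.66]. Speed limits (degrees/s): [136.94, 136.94, 172.46, 180, 180, 180].

INTERFACE

Orientations are given as [roll, pitch, yaw] about the fixed x, y, z axes, in that order (R = Rz(yaw) Ry(pitch) Rx(roll)).
In Python, from plant import get_obs, snapshot, calibration, close_job, ctrl gives the robot as it stands.
- The arm moves only by the tool move_arm, never from a script. Its argument "commands" is a list that holds one entry, the list of rows, each a list of 4 numbers: the shift along the tool's x, y, z in cm, then the turn about the tool's x in rad. In form: [[[dx, dy, dz, spin], ...]]. A call has 1 to 8 rows; each row shifts and turns the commanded pose from where the row before left it, along the tool's axes as they then stand; what a row does not reach is not made up. A row lasts 1/10 s, in which the tool goes at most 50 mm and 8.59 degrees, less where a joint would pass 70% of its speed; a pose out of reach is approached as far as the arm can. A call with a gripper value outside its range is refused whole. "jaw" is the finger opening in cm, from 0 to 8.76, set as the call begins (left out, the last holds). The fingers move at their own pace and stop on an object; the grip force is fixed at half the most. Time passes only in rows, so rows that do not move let the fingers close. It gives the time, the measured TCP pose, the force and the opening at its end, in the units of the state.
- get_obs(): the state, without advancing time (a new reading comes with each control period).
- snapshot(name): name is "scene" or "side" or "wrist"; returns (picture, depth): 480x640x3 uint8, red, green, blue; 480x640 float32, m along the optical axis (not along the pixel's ray), 0 where there is no reading.
- calibration(name): a dict with "mtx" (3x3 intrinsics, pixels), "T" (4x4, takes a point from camera to world coordinates); the wrist camera has in their place "tool_from_camera" (4x4, takes a point from camera to tool coordinates, whose origin is the TCP and whose axes are the tool frame's). Camera axes: x right, y up, looking along -z (the intrinsics and any distortion apply to the point x, -y, -z); pixel columns grow to the right and rows downward; lengths in m; the calibration is good to about 2 mm. A picture is of the moment at which its call begins: read the wrist's pose just before it. calibration takes no time and is no camera call.
- close_job(): hands the job in, once; it reports no verdict.
The state is a dict: "clock": time; "joint_pos": joint angles; "qvel": joint speeds; "tau": joint torques, N m; "tool_pos": TCP position; "orientation": TCP orientation; "force": force on the tool from outside, world axes, zero at the start; "moment": the same for the moment, N m; "opening": finger opening in m.
Only numpy, scipy, OpenCV 4.12 (cv2) and the standard library are available. Lean on these libraries where they do the work, as an engineer would, in place of code of your own. Each camera call takes 0.05 s, during which the arm holds its last target. There are 200 camera calls.

TASK

The stone slab on the lab bench slopes because its front stubs are too short: rest the pry bar on the fulcrum block, lever the slab's low front edge up with it, slip the grey spacer well under that edge beside the bar, then let the slab down onto the spacer so that it stands level and draw the bar out. Only then stack every sample box there is into one square column on the pad in the middle of the level slab, boxes flat and their long sides along the pad's, and lay the bar back lengthwise in the middle of its mat. Do not upset the bottle, jar, beaker and can standing about.

Things in the scene. Friction and masses are not known exactly. Their poses are not given: they have to be found in the camera images.
- slab: Marble slab 200 (x) x 170 (y) x 22 mm, 2 kg, loose. Origin: mid x, y, 28 mm below its underside; z its normal, y from low front edge to rear. Rear pads 28 mm high (x +-85, y 70; 20 mm square), front stubs 18 mm (x +-85, y -75; 16 mm square): it slopes 4 degrees down to its -y edge, where an 18 mm high gap is open between the stubs. Level on a 28 mm spacer.
- slab_top (a point): Centre of the slab's top face, 50 mm along z from the slab's origin; a thin flat grey pad, 70 (x) x 100 (y) mm, marks it.
- slab_edge (a point): Middle of the bottom of the slab's low front (-y) edge, at y -85 and z +28 mm of the slab. About 18 mm above the bench at the start, 28 mm when level, about 38 mm when the bar lies levered down.
- fulcrum: Steel block 44 (x) x 50 (y) x 14 mm with a round ridge along x on top, fixed to the bench in front of the slab's low edge: the ridge is about 65 mm out from the edge and 50 mm to the -x side of the slab's middle (the free room for the spacer is on the +x side). Origin: centre of the underside. Axes parallel to the slab's at the start.
- fulcrum_ridge (a point): Middle of the ridge's top line, 24 mm above the bench.
- bar: Pry bar, loose, 0.9 kg: steel strip 24 (x) x 400 (y) x 6 mm, bare tip at y +200; on it a black rubber sleeve 26 x 90 x 26 mm and, at y -170 to -200, a steel weight 44 x 30 x 40 mm, all flush below. Origin: mid-length, on the underside. Centre of mass in the sleeve. See the bar_grip and bar_mid entries for its use.
- bar_grip (a point): Centre of the sleeve (y -86, z 13 mm of the bar); axes as the bar. In use the tip goes about 25 mm under the slab's edge, the bar sloping about 0.24 rad down to the tip, strip on the ridge about 90 mm from the tip. Lowering the weighted end to the bench then lifts the slab, and the bar's own weight holds it up when let go.
- bar_mid (a point): Middle of the bar's strip (y 0, z 3 mm of the bar). Raising the sleeve about 40 mm again, pivoting on the ridge, lets the slab down.
- mat: Thin grey mat 75 (x) x 440 (y) x 2 mm fixed to the bench, on which the bar lies lengthwise at the start. Origin: centre of its underside.
- mat_mid (a point): Centre of the mat's top.
- shim: The spacer: a grey plastic block 40 (x) x 100 (y) x 28 mm high, with a thin black line round it 30 mm behind its middle, 0.15 kg, loose. Origin: centre of the underside.
- shim_mid (a point): Centre of the spacer, half-way up (14 mm); axes as the spacer, y along its length.
- shim_nose (a point): Middle of the spacer's +y end face, the end without the black line and the one that goes under the slab, 50 mm along y from the spacer's centre.
- box1_mid (a point): Centre, half-way up, of a closed cardboard sample box with a pale lid, 60 (x) x 90 (y) x 40 mm high, 0.16 kg, axes as the box; 2 to 4 such boxes are present (None: absent).
- box2_mid (a point): Centre, half-way up, of a closed cardboard sample box with a pale lid, 60 (x) x 90 (y) x 40 mm high, 0.16 kg, axes as the box; 2 to 4 such boxes are present (None: absent).
- box3_mid (a point): Centre, half-way up, of a closed cardboard sample box with a pale lid, 60 (x) x 90 (y) x 40 mm high, 0.16 kg, axes as the box; 2 to 4 such boxes are present (None: absent).
- box4_mid (a point): Centre, half-way up, of a closed cardboard sample box with a pale lid, 60 (x) x 90 (y) x 40 mm high, 0.16 kg, axes as the box; 2 to 4 such boxes are present (None: absent).
- reagent: Bystander: amber bottle, 52 mm across, 110 mm high; origin under its centre.
- jar: Bystander: white jar, 48 mm across, 60 mm high; origin under its centre.
- beaker: Bystander: clear open beaker, 60 mm across, 70 mm high; origin under its centre.
- canister: Bystander: metal can, 44 mm across, 70 mm high; origin under its centre.
There are look-alikes about, which are no part of the job. What is shaped like the part that bears box4_mid but purple or turquoise is not meant.

How it is judged (in metres and radians):
On the way, in this order (a step that is already met when the one before it is completed fails the run):
1. the slab's low edge is levered well up with the bar over the fulcrum (height (world z) of slab_edge above 0.033 m and contact force between bar and slab above 1 N and contact force between bar and fulcrum above 1 N), for 0.3 s.
2. the slab rests level on the spacer, whose nose is well under its edge, and the bar no longer touches the slab (contact force between shim and slab above 1 N and angle between slab's own z axis and vertical below 0.02 rad and y of shim_nose in the frame of slab above -0.067 m and contact force between bar and slab below 0.2 N), for 0.3 s.
3. after that, all the boxes stand in one square column on the slab (horizontal distance between each of box1_mid, box2_mid, box3_mid, box4_mid and slab_top below 0.02 m and angle between each of box1_mid, box2_mid, box3_mid, box4_mid's own z axis and vertical below 0.06 rad and angle between the y axis of each of box1_mid, box2_mid, box3_mid, box4_mid and the y axis of slab, either way round below 0.12 rad and linear speed of each of box1, box2, box3, box4 below 0.02 m/s and horizontal distance between box1_mid and box2_mid below 0.012 m and horizontal distance between each of box1_mid, box2_mid and box3_mid below 0.012 m and horizontal distance between each of box1_mid, box2_mid, box3_mid and box4_mid below 0.012 m), for 0.3 s.
At the end, for the whole second after the job is handed in: Slab level within 0.02 rad on the spacer, its nose 18 mm or more under the edge; bar off the slab, flat on its mat (35 mm, 0.12 rad); every box present upright, at rest in one column, within 20 mm of the slab's middle, 12 mm of each other and 0.12 rad of its y (all of step 2 and all of step 3 and horizontal distance between bar_mid and mat_mid below 0.035 m and angle between the y axis of bar and the y axis of mat, either way round below 0.12 rad and angle between bar's own z axis and vertical below 0.06 rad and height (world z) of bar_mid below 0.012 m and linear speed of each of slab, bar below 0.02 m/s); the robot touches nothing.
It fails at once if a bystander is knocked over or pushed away by more than 6 cm (angle between any of reagent, jar, beaker, canister's own z axis and vertical above 0.6 rad or distance of any of reagent, jar, beaker, canister from where it was at the start of the episode above 0.06 m).
Of box1, box2, box3, box4 only 2 to 4 are there at a start; the rules pass over those that are not, and their reading is None.
At some moment in a run one of shim may be knocked a few centimetres aside while the robot is not near it.
Once in a run the grip may slacken for a moment while it holds something.
It also fails if it takes over 210 s, if anything falls off the work surface, if the arm or the gripper's body presses on something with over 40 N, if the wrist force passes 120 N, or if a joint passes its speed limit or range.

## Working session

There is one attempt and no reset: what is moved stays moved. The work goes in short steps, Python scripts to look and compute and a tool call to move; the robot and the scene stay as the last step left them, time stands still between calls to the robot, and variables do not carry over. Pictures are saved under pics/ and viewed, about 12 in all and at most 16, crops included, and the job is handed in when it is done.

Besides the shell and the picture viewer there is one more tool, called after ">>>" as name([rows], argument=value, ...), one row to a line, values as JSON. move_arm: Moves the arm, as the interface text tells. Its arguments: {"type":"object","properties":{"commands":{"type":"array"},"jaw":{"type":"number"}},"required":["commands"]}

```bash
ls; mkdir -p pics; cat > h.py <<'E'
import numpy as np, cv2
from plant import get_obs, snapshot, calibration, close_job, ctrl
from scipy.spatial.transform import Rotation as R
def toolT():
    o=get_obs(); T=np.eye(4); T[:3,:3]=R.from_euler('xyz',o['orientation'],degrees=True).as_matrix(); T[:3,3]=o['tool_pos']; return T
def look(name):
    T0=toolT(); c=calibration(name); p,d=snapshot(name)
    T=c['T'] if 'T' in c else T0@c['tool_from_camera']
    return p,d,np.array(c['mtx']),np.array(T)
def cloud(d,K,T):
    v,u=np.mgrid[:d.shape[0],:d.shape[1]]
    P=np.stack([(u-K[0,2])/K[0,0]*d,-(v-K[1,2])/K[1,1]*d,-d],-1)
    W=P@T[:3,:3].T+T[:3,3]; W[d<=0]=np.nan; return W
def save(n,p): cv2.imwrite(f'pics/{n}.png',p[...,::-1])
E
python3 - <<'E'
from h import *
print(get_obs()); print(ctrl, getattr(ctrl,'grip_point_offset',None))
for n in('scene','side'):
    p,d,K,T=look(n); save(n+'0',p); np.savez(n+'0.npz',p=p,W=cloud(d,K,T)); print(n,K,T,calibration(n).keys())
print(calibration('wrist'))
E
```

```text
pics
{'clock': 0.0, 'joint_pos': array([ 1.65080344e+01,  2.05888169e+01,  6.33618345e-01, -2.14579630e-02,
       -7.01350879e+01, -1.65071668e+01]), 'qvel': array([-0.01970421,  0.0145071 , -0.00511115, -0.02112861, -0.05703416,
        0.03703788]), 'tau': array([-8.00930356e-04, -5.82726967e+01,  2.93058443e+01,  6.99745238e+00,
        6.93249181e-03, -2.06530804e-04]), 'tool_pos': array([ 6.74447659e-01, -9.86471759e-06,  1.88146895e-01]), 'orientation': array([   3.91446321,   89.90748681, -176.09197654]), 'force': array([1.24743829, 0.82675631, 1.2993077 ]), 'moment': array([-0.03095642, -0.00529836, -0.00658518]), 'opening': 0.08788892898619446}
<Robot object at 0x7f0ead35be00> 0.0188
scene [[452.20830902   0.         317.73132138]
 [  0.         452.20830902 242.9001074 ]
 [  0.           0.           1.        ]] [[-0.36498592 -0.59360514  0.71722954  1.32516977]
 [ 0.93096142 -0.24081053  0.27444692  0.31845259]
 [ 0.00980333  0.7678823   0.64051594  0.75852126]
 [ 0.          0.          0.          1.        ]] dict_keys(['mtx', 'T'])
side [[593.73404119   0.      
[... 155 characters left out ...]
-0.08800106  0.47379251 -0.87622855 -1.37739566]
 [-0.01495875  0.87891347  0.47674662  0.85855947]
 [ 0.          0.          0.          1.        ]] dict_keys(['mtx', 'T'])
{'mtx': array([[376.92134179,   0.        , 320.2687328 ],
       [  0.        , 376.92134179, 242.36374515],
       [  0.        ,   0.        ,   1.        ]]), 'tool_from_camera': array([[ 8.66298847e-04,  2.85746947e-01, -9.58304718e-01,
        -1.95741797e-01],
       [-4.60827445e-04,  9.58305089e-01,  2.85746641e-01,
         7.83506400e-02],
       [ 9.99999519e-01,  1.94071129e-04,  9.61858630e-04,
        -8.38531228e-04],
       [ 0.00000000e+00,  0.00000000e+00,  0.00000000e+00,
         1.00000000e+00]])}
```

View pics/scene0.png

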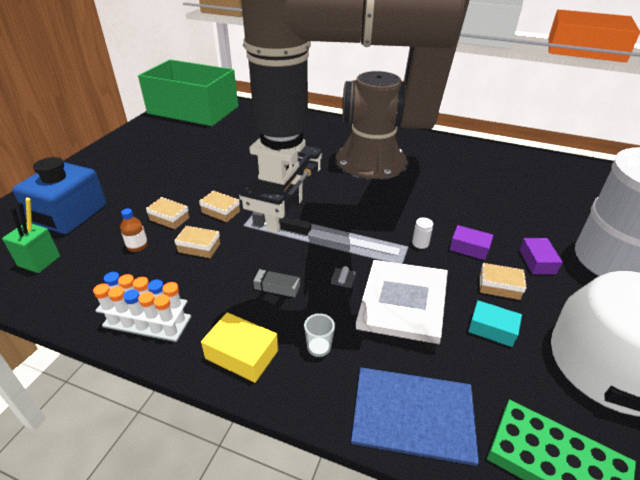

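View pics/side0.png

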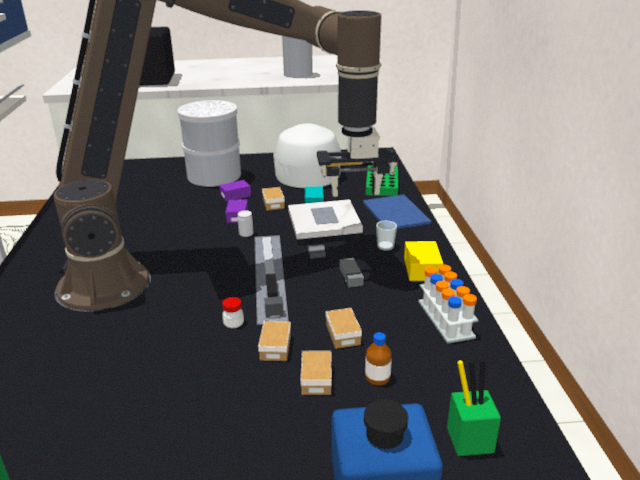

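```bash
cat > om.py <<'E'
from h import *
def ortho(names,x0,x1,y0,y1,r=1.0): # px per mm*; image rows: -x? cols: y ; returns color and height, row = x, col = y
    H=np.full((int((x1-x0)*1000/r),int((y1-y0)*1000/r)),-1.); C=np.zeros(H.shape+(3,),np.uint8)
    for n in names:
        z=np.load(n) ; W=z['W'].reshape(-1,3);p=z['p'].reshape(-1,3)
        ok=np.isfinite(W).all(1)&(W[:,0]>x0)&(W[:,0]<x1)&(W[:,1]>y0)&(W[:,1]<y1)&(W[:,2]<.2)
        W=W[ok];p=p[ok];o=np.argsort(W[:,2]);W=W[o];p=p[o]
        i=((W[:,0]-x0)*1000/r).astype(int).clip(0,H.shape[0]-1);j=((W[:,1]-y0)*1000/r).astype(int).clip(0,H.shape[1]-1)
        up=W[:,2]>H[i,j]; H[i[up],j[up]]=W[up,2]; C[i[up],j[up]]=p[up]
    return C,H
E
python3 - <<'E'
from om import *
for n in('scene0.npz','side0.npz'):
    z=np.load(n);W=z['W'];p=z['p'].astype(int)
    print(n, 'bench z', np.nanmedian(W[...,2][(abs(W[...,0]-.6)<.3)&(abs(W[...,1])<.4)&(p.sum(-1)<60)]))
    hsv=cv2.cvtColor(z['p'],cv2.COLOR_RGB2HSV)
    m=((hsv[...,0]>8)&(hsv[...,0]<22)&(hsv[...,1]>80)&(W[...,2]>.02)&(W[...,2]<.06)&(W[...,0]>.2)&(W[...,0]<1.1)).astype(np.uint8)
    k,L,S,c=cv2.connectedComponentsWithStats(m)
    for i in range(1,k):
        if S[i,4]<100: continue
        Q=W[(L==i)]; top=Q[Q[:,2]>np.percentile(Q[:,2],90)-.006]
        (cx,cy),wh,a=cv2.minAreaRect((top[:,:2]*1000).astype(np.float32))
        print(c[i].round(),'rect mm',round(cx),round(cy),np.round(wh),round(a,1),'z',np.percentile(Q[:,2],95).round(4))
C,H=ortho(['scene0.npz','side0.npz'],.2,.95,-.55,.5,1.4)
save('ortho0',np.ascontiguousarray(C)); print(C.shape)
E
```

```text
scene0.npz bench z 0.0008809128234636421
[  5. 109.] rect mm 221 -1376 [42. 13.] 1.6 z 0.0575
[219. 200.] rect mm 449 -315 [93. 63.] 83.5 z 0.0428
[166. 207.] rect mm 533 -431 [95. 62.] 84.0 z 0.0433
[196. 235.] rect mm 607 -284 [65. 92.] 8.0 z 0.043
[504. 275.] rect mm 465 449 [64. 88.] 5.5 z 0.0425
side0.npz bench z 0.0024685309616855333
[273. 193.] rect mm 464 449 [ 59. 102.] 6.7 z 0.0462
[343. 320.] rect mm 605 -281 [60. 96.] 6.7 z 0.0444
[274. 333.] rect mm 447 -312 [93. 60.] 81.2 z 0.0442
[316. 365.] rect mm 529 -427 [93. 59.] 83.9 z 0.044
(535, 750, 3)
```

View pics/ortho0.png

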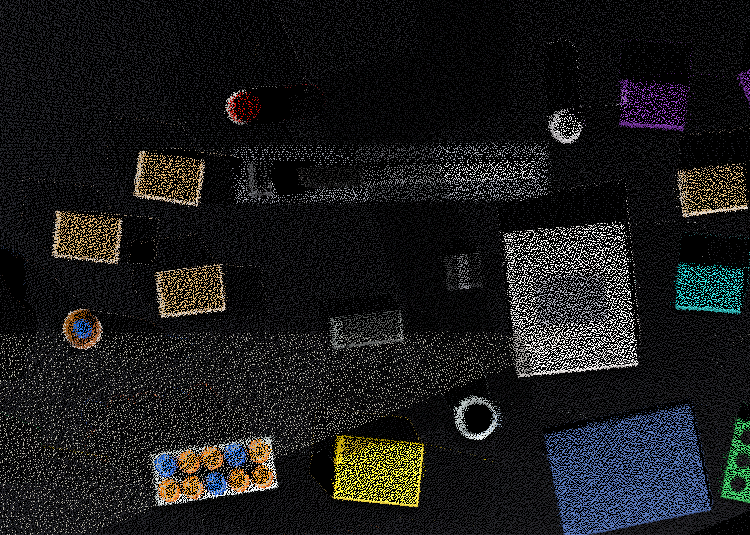

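```bash
cat >> h.py <<'E'
def to(x,y,z,yaw=None):
    """remaining motion: commanded from measured pose; yaw = direction (deg) of jaw axis in world xy (mod 180)"""
    T=toolT(); d=T[:3,:3].T@(np.array([x,y,z])-T[:3,3]); jz=np.degrees(np.arctan2(T[1,2],T[0,2]))
    s=0
    if yaw is not None:
        s=(yaw-jz+90)%180-90; s=-s  # tool x down: + spin about x = - world yaw
    print('tool shift cm',(d*100).round(2),'spin rad',round(np.radians(s),3),'jaw yaw now',round(jz,1),'j6',get_obs()['joint_pos'][5].round(1),'t',round(get_obs()['clock'],2))
E
python3 - <<'E'
from h import *
print(toolT().round(3))
p,d,K,T=look('wrist'); save('w0',p); np.savez('w0.npz',p=p,W=cloud(d,K,T))
W=cloud(d,K,T); print(np.nanmedian(W[...,2]))
E
```

```text
[[-0.001 -0.    -1.     0.675]
 [-0.    -1.     0.    -0.   ]
 [-1.     0.     0.001  0.188]
 [ 0.     0.     0.     1.   ]]
0.0019107624091974917
```

View pics/w0.png

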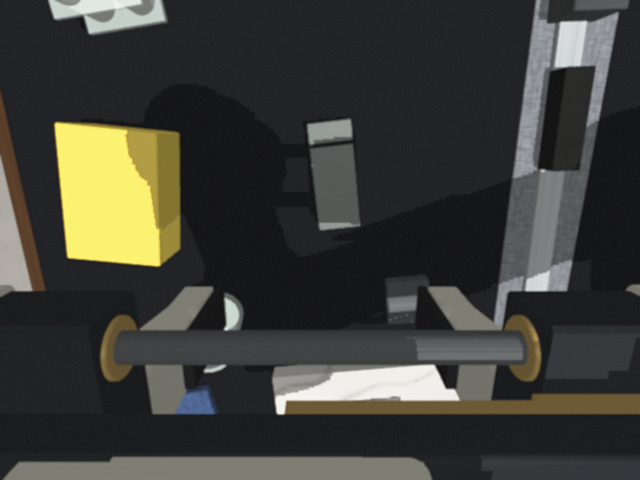

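```bash
cat > meas.py <<'E'
from om import *
def rect(W,box,zlo,zhi,lab,m=None):
    P=W[np.isfinite(W).all(-1)] if m is None else W[m&np.isfinite(W).all(-1)]
    x0,x1,y0,y1=box
    P=P[(P[:,0]>x0)&(P[:,0]<x1)&(P[:,1]>y0)&(P[:,1]<y1)&(P[:,2]>zlo)&(P[:,2]<zhi)]
    if len(P)<20: print(lab,'few',len(P)); return
    (cx,cy),(w,h),a=cv2.minAreaRect((P[:,:2]*1000).astype(np.float32))
    if w>h: w,h,a=h,w,a+90
    a=(a+90)%180-90   # direction of the SHORT side vs world x
    print(lab,'c %.1f %.1f  short %.0f long %.0f  yaw %.1f'%(cx,cy,w,h,a),'z %.4f'%np.median(P[:,2]),len(P)); return P
E
python3 - <<'E'
from meas import *
for n in('scene0','side0','w0'):
    z=np.load(n+'.npz');W=z['W'];p=z['p'];print(n)
    rect(W,(.62,.70,-.10,.03),.02,.036,'shim')
    rect(W,(.39,.5,-.25,.25),.018,.034,'sleeve')
    rect(W,(.39,.5,-.25,.25),.036,.05,'weight')
    rect(W,(.54,.62,.06,.14),.010,.03,'fulcrum')
    rect(W,(.54,.62,.06,.14),.021,.03,'ridge')
    P=rect(W,(.5,.73,.12,.36),.025,.07,'slab')
    if P is not None:
        A=np.c_[P[:,:2],np.ones(len(P))]; print('  plane',np.linalg.lstsq(A,P[:,2],rcond=None)[0].round(4))
    g=cv2.cvtColor(p,cv2.COLOR_RGB2GRAY)
    rect(W,(.385,.5,-.26,.26),-.003,.006,'mat',(g>70))
    rect(W,(.385,.5,-.1,.26),.006,.013,'strip')
E
```

```text
scene0
shim c 662.7 -36.9  short 43 long 101  yaw 6.0 z 0.0284 641
sleeve c 434.3 25.3  short 36 long 455  yaw 7.2 z 0.0278 371
weight c 432.1 25.5  short 16 long 455  yaw 9.6 z 0.0417 91
fulcrum c 581.2 98.3  short 48 long 50  yaw 5.7 z 0.0151 320
ridge c 581.6 98.5  short 14 long 45  yaw -84.0 z 0.0241 77
slab c 619.7 249.2  short 171 long 204  yaw -84.4 z 0.0461 5780
  plane [-0.0275  0.0643  0.0468]
mat c 446.8 3.1  short 107 long 517  yaw 1.7 z 0.0024 1741
strip c 444.3 83.4  short 78 long 364  yaw 7.9 z 0.0087 660
side0
shim c 659.1 -35.0  short 43 long 111  yaw 5.3 z 0.0293 365
sleeve c 430.3 18.7  short 43 long 450  yaw 5.0 z 0.0291 342
weight c 431.7 18.3  short 44 long 450  yaw 4.9 z 0.0428 178
fulcrum c 578.5 98.2  short 45 long 67  yaw 3.1 z 0.0180 167
ridge c 578.8 97.0  short 16 long 44  yaw -86.5 z 0.0247 51
slab c 617.1 252.4  short 187 long 202  yaw -85.0 z 0.0467 2162
  plane [-0.0068  0.0965  0.0269]
mat c 439.9 -5.1  short 88 long 507  yaw 2.3 z 0.0036 1348
strip c 444.4 79.9  short 113 long 358  yaw 0.4 z 0.0084 491
w0
shim c 662.3 -36.5  short 40 long 100  yaw 6.4 z 0.0281 4560
sleeve c 449.5 -113.3  short 43 long 143  yaw 2.5 z 0.0277 4062
weight c 451.7 -173.7  short 9 long 44  yaw 87.9 z 0.0415 686
fulcrum c 581.2 98.6  short 44 long 51  yaw 5.2 z 0.0145 1356
ridge c 588.6 98.8  short 14 long 29  yaw -84.9 z 0.0232 298
slab c 626.3 187.0  short 46 long 198  yaw -85.0 z 0.0410 6096
  plane [-0.0191  0.1518  0.0246]
mat c 444.8 -24.5  short 95 long 326  yaw -2.9 z 0.0020 12653
strip c 445.8 -6.1  short 26 long 189  yaw 2.4 z 0.0080 3145
```

>>> move_arm([
  [[-1, 0.8, 4.5, 0], [-1, 0.8, 4.5, 0], [-1, 0.8, 4.5, 0], [0, 0.8, 4.5, 0], [0, 0.8, 4.5, 0], [0, 0, 0, 0], [0, 0, 0, 0]],
])

```text
clock: 0.85
tool_pos: [0.4495, -0.0401, 0.2199]
orientation: [-160.9, 89.9, 19.1]
force: [0.4, 1.0, 0.7]
opening: 0.0878
```

```bash
python3 - <<'E'
from meas import *
p,d,K,T=look('wrist'); W=cloud(d,K,T); save('w1',p); np.savez('w1.npz',p=p,W=W)
rect(W,(.39,.5,-.3,.25),.036,.05,'weight')
rect(W,(.39,.5,-.155,.25),.022,.03,'sleeve')
rect(W,(.385,.5,-.3,.26),-.003,.006,'mat',cv2.cvtColor(p,cv2.COLOR_RGB2GRAY)>70)
rect(W,(.42,.48,-.05,.26),.006,.013,'strip')
to(.45,-.19,.2,2.4)
E
```

```text
weight c 451.3 -185.7  short 30 long 44  yaw -88.6 z 0.0420 1805
sleeve c 447.9 -86.8  short 26 long 90  yaw 2.0 z 0.0281 2304
mat c 442.4 0.6  short 115 long 479  yaw 0.0 z 0.0020 18418
strip c 442.2 80.7  short 24 long 238  yaw 1.9 z 0.0082 3006
tool shift cm [ 1.95 15.01  0.03] spin rad -0.042 jaw yaw now -180.0 j6 -20.0 t 0.9
```

>>> move_arm([
  [[0, 4, -2.6, 0], [0, 4, -2.6, 0], [0, 4, -2.6, 0], [0, 4, -2.6, 0], [0, 4, -2.6, 0], [0, 4.3, -2.65, 0], [0, 0, 0, -0.131], [3, 0, 0, 0]],
])

```text
clock: 1.7
tool_pos: [0.6097, -0.2856, 0.1898]
orientation: [138.6, 89.8, -33.7]
force: [0.7, 0.6, -0.0]
opening: 0.0878
```

```bash
python3 - <<'E'
from meas import *
p,d,K,T=look('wrist'); W=cloud(d,K,T); save('w2',p); np.savez('w2.npz',p=p,W=W)
rect(W,(.5,.7,-.4,-.2),.035,.05,'boxA')
to(.606,-.283,.01,7.5)
E
```

```text
boxA c 588.4 -326.5  short 99 long 203  yaw -25.5 z 0.0401 7646
tool shift cm [17.19  0.06 -0.11] spin rad -0.001 jaw yaw now -172.6 j6 15.9 t 1.75
```

>>> move_arm([
  [[4, 0, 0, 0], [4, 0, 0, 0], [4, 0, 0, 0], [3, 0, 0, 0], [2.5, 0, 0.1, 0], [0, 0, 0, 0]],
])

```text
clock: 2.35
tool_pos: [0.6025, -0.2819, 0.0091]
orientation: [-20.9, 89.5, 166.6]
force: [-0.2, -0.2, -0.2]
opening: 0.0878
```

>>> move_arm([
  [[0, 0, 0, 0], [0, 0, 0, 0], [0, 0, 0, 0], [0, 0, 0, 0], [0, 0, 0, 0]],
], jaw=4)

```text
clock: 2.85
tool_pos: [0.6057, -0.2828, 0.015]
orientation: [162.7, 89.9, -9.8]
force: [-0.5, -0.4, -0.2]
opening: 0.0527
```

>>> move_arm([
  [[-3, 0, 0, 0], [0, 0, -3, 0], [0, 0, -3, 0], [0, 0, -3, 0], [0, 0, 0, 0], [0, 0, 0, 0]],
])

```text
clock: 3.45
tool_pos: [0.6944, -0.2706, 0.0436]
orientation: [-28.3, 90.0, 159.2]
force: [-0.1, -0.8, 0.6]
opening: 0.0401
```

```bash
python3 - <<'E'
from h import *
to(.70,-.29,.013,7.5)
E
```

```text
tool shift cm [ 3.06  1.99 -0.3 ] spin rad 0.0 jaw yaw now -172.5 j6 13.9 t 3.45
```

```bash
python3 - <<'E'
from h import *
p,d,K,T=look('side'); q,_,_,_=look('scene')
im=np.hstack([cv2.resize(p[220:420,180:420],(400,333)),cv2.resize(q[150:310,100:300],(400,333))]); save('c3',im); print(get_obs())
E
```

```text
{'clock': 3.55, 'joint_pos': array([-6.41767891e+00,  3.28227770e+01,  9.58656671e-01, -1.01051310e-02,
       -5.81677072e+01,  1.39122421e+01]), 'qvel': array([-0.27594996, -0.47224194, -0.24833203,  0.09414083,  0.06022346,
        0.07732883]), 'tau': array([ 3.35757891e-01, -7.05836177e+01,  2.67947298e+01,  6.32046282e+00,
        7.31881103e-02,  2.85714577e-06]), 'tool_pos': array([ 0.69363973, -0.27096773,  0.04404812]), 'orientation': array([-29.00297975,  89.96703528, 158.48625126]), 'force': array([-0.28432054, -0.7743331 ,  0.23477759]), 'moment': array([-0.05910274,  0.0468183 ,  0.00696054]), 'opening': 0.04003626170856687}
```

View pics/c3.png

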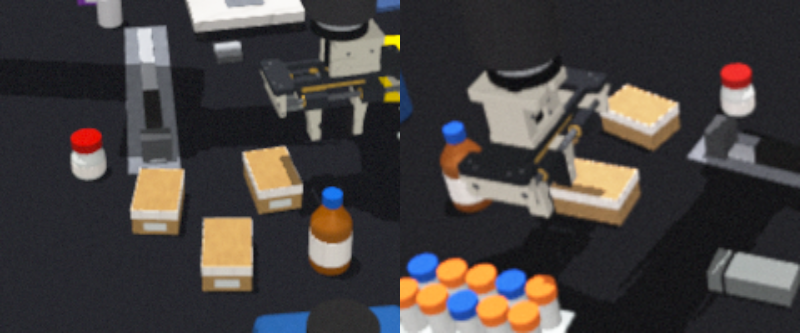

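```bash
cat >> meas.py <<'E'
def boxes():
    for n in('scene','side'):
        p,d,K,T=look(n);W=cloud(d,K,T)
        hsv=cv2.cvtColor(p,cv2.COLOR_RGB2HSV)
        m=((hsv[...,0]>8)&(hsv[...,0]<22)&(hsv[...,1]>80)&(W[...,2]>.02)&(W[...,2]<.25)&(W[...,0]>.3)&(W[...,0]<.9)).astype(np.uint8)
        k,L,S,c=cv2.connectedComponentsWithStats(m)
        for i in range(1,k):
            if S[i,4]<100: continue
            Q=W[L==i]; t=np.percentile(Q[:,2],90); rect(Q[Q[:,2]>t-.006],(0,2,-2,2),0,1,n)
E
python3 - <<'E'
from meas import *
boxes()
E
```

```text
scene c 449.0 -314.2  short 61 long 92  yaw -10.6 z 0.0404 366
scene c 777.1 -296.4  short 12 long 28  yaw 75.0 z 0.1908 23
scene c 624.3 -281.2  short 91 long 98  yaw -81.2 z 0.0407 438
scene c 463.9 448.2  short 63 long 88  yaw 4.9 z 0.0405 676
scene c 866.2 -283.1  short 56 long 100  yaw 54.0 z 0.1035 551
scene c 853.5 -201.4  short 62 long 65  yaw -80.5 z 0.1036 438
side c 462.9 451.3  short 59 long 93  yaw 7.7 z 0.0428 182
side c 859.5 -247.3  short 68 long 165  yaw 7.1 z 0.1043 502
side c 683.6 -293.4  short 9 long 85  yaw -81.8 z 0.1777 85
side c 604.8 -279.7  short 60 long 96  yaw 7.3 z 0.0416 600
side c 447.0 -312.0  short 59 long 93  yaw -8.1 z 0.0417 629
side c 657.2 -437.9  short 27 long 36  yaw 67.6 z 0.0855 115
side c 529.2 -427.7  short 59 long 94  yaw -6.3 z 0.0414 823
```

>>> move_arm([
  [[-5, 0, 0, 0], [0, 0, 3, 0], [0, 0, 3, 0], [0, 0, 2.7, 0], [0, 0, 0.2, 0], [0, 0, 0, 0], [0, 0, 0, 0], [0, 0, 0, 0]],
], jaw=8.76)

```text
clock: 4.45
tool_pos: [0.6069, -0.2825, 0.0939]
orientation: [147.0, 90.0, -25.5]
force: [0.8, 0.8, -0.8]
opening: 0.0871
```

```bash
python3 - <<'E'
from meas import *
to(.605,-.281,.012,7.5)
for n in('scene','side'):
    p,d,K,T=look(n); save('c4'+n,p)
    if n=='side': save('c4',cv2.resize(p[200:420,180:420],(600,550)))
E
```

```text
tool shift cm [ 8.19 -0.17  0.17] spin rad 0.0 jaw yaw now -172.5 j6 15.8 t 4.45
```

View pics/c4.png

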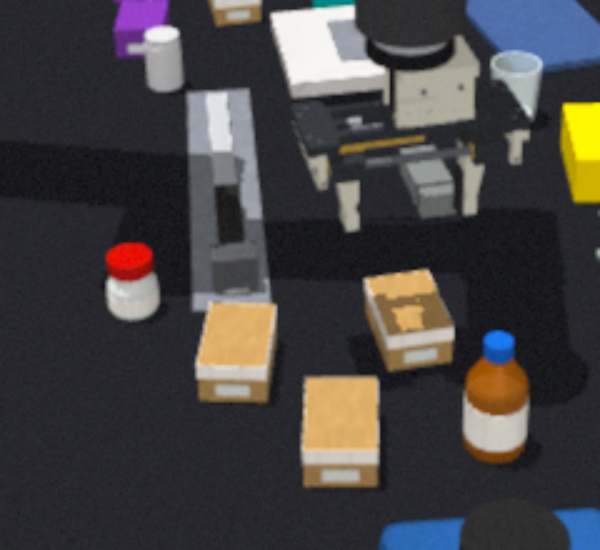

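```bash
python3 - <<'E'
from h import *
for n in('side','scene'):
    c=calibration(n);T=np.linalg.inv(c['T']);K=c['mtx']
    for P in [(.607,-.2825,.094),(.607,-.2825,.2),(.605,-.281,.04)]:
        q=T@np.r_[P,1]; u=K@np.array([q[0],-q[1],-q[2]]); print(n,P,(u[:2]/u[2]).round())
E
```

```text
side (0.607, -0.2825, 0.094) [344. 301.]
side (0.607, -0.2825, 0.2) [344. 261.]
side (0.605, -0.281, 0.04) [343. 321.]
scene (0.607, -0.2825, 0.094) [193. 218.]
scene (0.607, -0.2825, 0.2) [186. 181.]
scene (0.605, -0.281, 0.04) [198. 235.]
```

```bash
python3 - <<'E'
from h import *
o=get_obs();print(o['tool_pos'],o['joint_pos'])
for n in('side','scene'):
    p,d,K,T=look(n);W=cloud(d,K,T).reshape(-1,3)
    m=np.isfinite(W).all(1)&(abs(W[:,0]-.607)<.12)&(abs(W[:,1]+.28)<.12)&(W[:,2]>.055)&(W[:,2]<.35)
    Q=W[m]
    for z in np.arange(.055,.2,.01):
        q=Q[(Q[:,2]>=z)&(Q[:,2]<z+.01)]
        if len(q): print(n,z.round(3),len(q),q.min(0).round(3)[:2],q.max(0).round(3)[:2])
E
```

```text
[ 0.60669556 -0.28241693  0.09364254] [-8.30623477e+00  2.39578495e+01 -7.13125618e+00  1.41765768e-03
 -5.89345225e+01  1.58300404e+01]
side 0.125 11 [ 0.556 -0.297] [ 0.66 -0.27]
side 0.135 66 [ 0.545 -0.301] [ 0.664 -0.267]
side 0.145 73 [ 0.545 -0.301] [ 0.664 -0.267]
side 0.155 66 [ 0.544 -0.302] [ 0.666 -0.267]
side 0.165 75 [ 0.542 -0.301] [ 0.669 -0.267]
side 0.175 85 [ 0.542 -0.304] [ 0.671 -0.26 ]
side 0.185 22 [ 0.541 -0.303] [ 0.668 -0.27 ]
side 0.195 75 [ 0.513 -0.334] [ 0.698 -0.251]
scene 0.125 11 [ 0.559 -0.299] [ 0.665 -0.27 ]
scene 0.135 75 [ 0.548 -0.3  ] [ 0.668 -0.265]
scene 0.145 79 [ 0.548 -0.299] [ 0.669 -0.264]
scene 0.155 81 [ 0.549 -0.299] [ 0.669 -0.264]
scene 0.165 63 [ 0.542 -0.295] [ 0.671 -0.264]
scene 0.175 45 [ 0.541 -0.301] [ 0.673 -0.264]
scene 0.185 15 [ 0.547 -0.296] [ 0.562 -0.278]
scene 0.195 130 [ 0.515 -0.311] [ 0.7   -0.234]
```

```bash
python3 - <<'E'
from h import *
p,d,K,T=look('wrist'); W=cloud(d,K,T); save('w5',p)
z=W[...,2]; print(np.nanpercentile(z,[5,25,50,75,95]).round(4)); 
h,e=np.histogram(z[np.isfinite(z)],bins=np.arange(-.06,.12,.005)); print([(e[i].round(3),h[i]) for i in range(len(h)) if h[i]>2000])
z=np.load('w0.npz')['W'][...,2];h,e=np.histogram(z[np.isfinite(z)],bins=np.arange(-.06,.12,.005)); print([(e[i].round(3),h[i]) for i in range(len(h)) if h[i]>2000])
for n in('scene0','side0'):
    W=np.load(n+'.npz')['W'].reshape(-1,3); m=np.isfinite(W).all(1)&(abs(W[:,0]-.675)<.12)&(abs(W[:,1])<.05)&(W[:,2]>.1)&(W[:,2]<.35)
    print(n,np.percentile(W[m][:,2],[0,.2,1,2]))
E
```

```text
[-8.000e-04  2.000e-04  1.600e-03  2.138e-01  2.392e-01]
[(np.float64(-0.005), np.int64(62981)), (np.float64(-0.0), np.int64(94911)), (np.float64(0.005), np.int64(3722)), (np.float64(0.035), np.int64(16684)), (np.float64(0.04), np.int64(18184))]
[(np.float64(-0.005), np.int64(59739)), (np.float64(-0.0), np.int64(98208)), (np.float64(0.005), np.int64(6249)), (np.float64(0.01), np.int64(2423)), (np.float64(0.025), np.int64(8397)), (np.float64(0.04), np.int64(5485)), (np.float64(0.05), np.int64(5656)), (np.float64(0.055), np.int64(8756))]
scene0 [0.22624582 0.22812529 0.23155558 0.23493802]
side0 [0.22654224 0.22936943 0.2339026  0.23632804]
```

>>> move_arm([
  [[3, -0.15, 0.1, 0], [3, 0, 0, 0], [3, 0, 0, 0], [1.5, 0, 0, 0], [1, 0, 0, 0], [0, 0, 0, 0], [0, 0, 0, 0]],
])

```text
clock: 5.4
tool_pos: [0.6059, -0.2815, -0.02]
orientation: [150.3, 89.9, -22.2]
force: [0.1, 0.2, 0.7]
opening: 0.0874
```

>>> move_arm([
  [[0, 0, 0, 0], [0, 0, 0, 0], [0, 0, 0, 0], [0, 0, 0, 0], [0, 0, 0, 0]],
], jaw=4)

```text
clock: 5.9
tool_pos: [0.6057, -0.2813, -0.0203]
orientation: [159.3, 89.9, -13.2]
force: [0.4, 1.1, 3.3]
opening: 0.0598
```

```bash
python3 - <<'E'
from h import *
o=get_obs(); print(o['force'],o['opening'],o['tool_pos'])
W=None
for n in('side','scene'):
    p,d,K,T=look(n);W=cloud(d,K,T).reshape(-1,3)
    m=np.isfinite(W).all(1)&(abs(W[:,0]-.607)<.12)&(abs(W[:,1]+.28)<.12)&(W[:,2]>.048)&(W[:,2]<.35)
    print(n,np.percentile(W[m][:,2],[0,10,30]))
E
```

```text
[0.36491038 1.10530518 3.27186723] 0.05983251823555517 [ 0.60568448 -0.2812902  -0.02028829]
side [0.04802926 0.10284301 0.12699239]
scene [0.04850213 0.10439681 0.12827861]
```

>>> move_arm([
  [[-2, 0, 0, 0], [-1, 0, -1.2, 0], [0, 0.7, -2.5, 0], [0, 0.7, -2.5, 0], [0, 0.7, -2.0, 0], [0, 0, -1, 0], [0, 0, 0, 0], [0, 0, 0, 0]],
])

```text
clock: 6.8
tool_pos: [0.6977, -0.2896, 0.0081]
orientation: [-27.0, 89.9, 160.5]
force: [-0.3, 0.2, -1.9]
opening: 0.0599
```

>>> move_arm([
  [[1.5, 0, 0, 0], [1.2, 0, 0, 0], [0.2, 0, 0, 0], [0, 0, 0, 0], [0, 0, 0, 0]],
])

```text
clock: 7.3
tool_pos: [0.6982, -0.2899, -0.0208]
orientation: [-25.2, 89.9, 162.3]
force: [0.1, -0.2, -2.5]
opening: 0.0598
```

>>> move_arm([
  [[0, 0, 0, 0], [0, 0, 0, 0], [0, 0, 0, 0], [0, 0, 0, 0], [-4, 0, 0, 0], [-4, 0, 0, 0], [-4, 0, 0, 0], [0, 0, 0, 0]],
], jaw=8.76)

```text
clock: 8.1
tool_pos: [0.703, -0.2915, 0.1081]
orientation: [153.9, 89.3, -18.5]
force: [1.1, 0.7, 0.9]
opening: 0.0877
```

```bash
python3 - <<'E'
from meas import *
boxes()
to(.5,-.15,.12,1.9); to(.4513,-.1857,-.02,1.9)
E
```

```text
scene c 449.3 -313.4  short 61 long 93  yaw -8.4 z 0.0406 377
scene c 698.6 -270.4  short 18 long 108  yaw -55.3 z 0.1607 25
scene c 706.0 -366.1  short 32 long 180  yaw -30.0 z 0.0835 67
scene c 698.0 -294.4  short 62 long 92  yaw 9.5 z 0.0408 611
scene c 464.7 448.5  short 66 long 89  yaw 4.4 z 0.0405 674
scene c 865.9 -283.1  short 56 long 100  yaw 52.7 z 0.1036 544
scene c 853.3 -201.8  short 62 long 67  yaw -81.1 z 0.1037 430
side c 462.6 451.3  short 59 long 97  yaw 5.4 z 0.0430 176
side c 858.5 -248.9  short 67 long 168  yaw 9.2 z 0.1044 493
side c 695.7 -288.8  short 59 long 94  yaw 6.7 z 0.0417 590
side c 447.3 -310.4  short 59 long 95  yaw -8.4 z 0.0417 633
side c 656.9 -438.1  short 30 long 36  yaw 68.2 z 0.0856 125
side c 529.4 -427.2  short 59 long 94  yaw -6.3 z 0.0414 826
tool shift cm [ -1.88 -16.5   17.97] spin rad 0.098 jaw yaw now -172.5 j6 15.4 t 8.2
tool shift cm [ 12.11 -13.6   23.31] spin rad 0.098 jaw yaw now -172.5 j6 15.4 t 8.2
```

>>> move_arm([
  [[0, -3.3, 3.2, 0], [0, -3.4, 3.2, 0], [0, -3.4, 3.2, 0], [0, -3.4, 3.2, 0], [0, -3.4, 3.2, 0], [0, -3.4, 3.2, 0], [0, -3.3, 3.2, 0.098], [0, 0, 0, 0]],
])

```text
clock: 9.0
tool_pos: [0.4407, -0.0837, 0.099]
orientation: [-15.3, 89.8, 166.4]
force: [0.9, 0.4, 0.8]
opening: 0.0875
```

>>> move_arm([
  [[2, 0, 0, 0], [2, 0, 0, 0], [0, 0, 0, 0], [0, 0, 0, 0]],
])

```text
clock: 9.4
tool_pos: [0.4455, -0.0856, 0.0596]
orientation: [16.9, 89.9, -161.2]
force: [0.5, 0.6, 0.5]
opening: 0.0874
```

```bash
python3 - <<'E'
from meas import *
to(.4479,-.0868,-.029,1.9)
E
```

```text
tool shift cm [ 8.86  0.12 -0.25] spin rad -0.0 jaw yaw now -178.1 j6 -12.3 t 9.4
```

>>> move_arm([
  [[3, 0.12, -0.25, 0], [3, 0, 0, 0], [2, 0, 0, 0], [0.8, 0, 0, 0], [0, 0, 0, 0], [0, 0, 0, 0]],
])

```text
clock: 10.0
tool_pos: [0.4495, -0.0864, -0.027]
orientation: [-179.5, 89.9, 2.4]
force: [-0.2, 0.1, 0.1]
opening: 0.0876
```

>>> move_arm([
  [[0, 0, 0, 0], [0, 0, 0, 0], [0, 0, 0, 0], [0, 0, 0, 0], [0, 0, 0, 0], [0, 0, 0, 0], [0, 0, 0, 0], [0, 0, 0, 0]],
], jaw=1)

```text
clock: 10.8
tool_pos: [0.4486, -0.0864, -0.028]
orientation: [7.2, 90.0, -170.9]
force: [0.1, 1.1, 0.1]
opening: 0.0292
```

>>> move_arm([
  [[0, 0, 0, 0], [0, 0, 0, 0], [0, 0, 0, 0], [-0.5, 0, 0, 0], [-0.5, 0, 0, 0], [-1, 0, 0, 0], [-2, 0, 0, 0], [0, 0, 0, 0]],
])

```text
clock: 11.6
tool_pos: [0.4508, -0.0861, 0.0144]
orientation: [-173.7, 89.7, 8.2]
force: [0.9, 0.1, -8.3]
opening: 0.0254
```

```bash
python3 - <<'E'
from meas import *
for n in('scene','side'):
    p,d,K,T=look(n);W=cloud(d,K,T)
    P=W[np.isfinite(W).all(-1)]
    P=P[(P[:,0]>.4)&(P[:,0]<.48)&(P[:,1]<.25)&(P[:,2]>.02)&(P[:,2]<.12)]
    a=P[(P[:,1]>0)]; b=P[(P[:,1]<-.16)&(P[:,1]>-.21)]
    for k in (a,b):
        if len(k)>5: print(n,len(k),np.polyfit(k[:,1],k[:,2],1).round(4),'maxy',k[:,1].max().round(4),'z top',np.percentile(k[:,2],[50,95]).round(4))
    rect(W,(.385,.52,-.26,.28),-.003,.006,'mat',cv2.cvtColor(p,cv2.COLOR_RGB2GRAY)>60)
to(.6037,-.1314,.02,5.6)
E
```

```text
scene 589 [-0.0004  0.0508] maxy 0.2475 z top [0.0511 0.0536]
scene 251 [-0.4793 -0.0164] maxy -0.1612 z top [0.0738 0.0861]
mat c 457.3 23.0  short 117 long 502  yaw 3.7 z 0.0024 3066
side 67 [-0.0129  0.0517] maxy 0.0592 z top [0.051  0.0545]
side 374 [0.8016 0.2259] maxy -0.1648 z top [0.0744 0.0865]
mat c 435.0 10.5  short 128 long 540  yaw -4.7 z 0.0034 937
tool shift cm [ -0.74   5.02 -15.31] spin rad -0.065 jaw yaw now -178.1 j6 -12.0 t 11.7
```

>>> move_arm([
  [[-0.5, 1.5, 0, 0], [0, 2, 0, 0], [0, 1.5, -1.5, 0], [0, 0, -3, 0], [0, 0, -4, 0], [0, 0, -4, 0], [0, 0, -2.8, -0.03], [0, 0, 0, -0.035]],
])

```text
clock: 12.5
tool_pos: [0.607, -0.1312, 0.0152]
orientation: [150.4, 89.9, -23.8]
force: [-1.1, 0.6, -8.2]
opening: 0.0259
```

>>> move_arm([
  [[0, 0, 0, 0], [0, 0, 0, 0], [0, 0, 0, 0], [0, 0, 0, 0]],
])

```text
clock: 12.9
tool_pos: [0.6026, -0.1314, 0.0171]
orientation: [-20.9, 90.0, 164.7]
force: [0.2, -0.3, -9.1]
opening: 0.0256
```

```bash
python3 - <<'E'
from meas import *
to(.6037,-.1314,-.004,5.6)
for n in('scene','side'):
    p,d,K,T=look(n);W=cloud(d,K,T); save('bar'+n,p); np.savez('bar'+n+'.npz',p=p,W=W)
    rect(W,(.54,.63,0,.2),.035,.07,'strip '+n)
    rect(W,(.56,.67,-.26,-.19),.035,.11,'weight '+n)
E
```

```text
tool shift cm [ 2.11  0.01 -0.11] spin rad -0.0 jaw yaw now -174.4 j6 -0.2 t 12.9
strip scene c 584.1 100.0  short 90 long 200  yaw -0.5 z 0.0505 1044
weight scene c 627.3 -242.4  short 54 long 80  yaw 40.9 z 0.0801 257
strip side c 574.5 141.1  short 69 long 117  yaw -0.2 z 0.0452 239
weight side c 630.0 -232.9  short 43 long 84  yaw 83.5 z 0.0770 422
```

View pics/barscene.png

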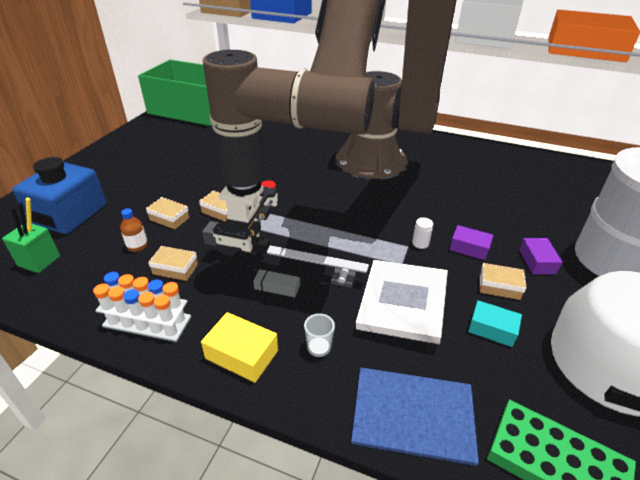

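>>> move_arm([
  [[1, 0, -0.1, 0], [0.8, 0, 0, 0], [0.5, 0, 0, 0], [0.5, 0, 0, 0], [0.5, 0, 0, 0], [0.5, 0, 0, 0], [0, 0, 0, 0], [0, 0, 0, 0]],
])

```text
clock: 13.8
tool_pos: [0.6042, -0.1312, -0.021]
orientation: [6.2, 90.0, -168.1]
force: [-0.2, 0.1, -8.7]
opening: 0.0259
```

```bash
cat >> meas.py <<'E'
def bar(n='scene',gr=(.5812,.0985),yaw=5.6):
    """bar profile along fulcrum y axis: s = distance ahead of ridge"""
    p,d,K,T=look(n);W=cloud(d,K,T);P=W[np.isfinite(W).all(-1)]
    a=np.radians(yaw);u=np.array([np.cos(a),np.sin(a)]);v=np.array([-u[1],u[0]])
    q=P[:,:2]-gr; t=q@u; s=q@v
    for lo,hi in ((-.12,-.06),(-.06,-.03),(-.03,0),(0,.03),(.03,.045),(.045,.062)):
        k=(abs(t)<.03)&(s>lo)&(s<hi)&(P[:,2]>.012)&(P[:,2]<.12)
        if k.sum()>8:
            zz=P[k][:,2];top=zz>np.percentile(zz,60)-.004
            print(n,(lo,hi),k.sum(),'z top',np.median(zz[top]).round(4),'t',np.percentile(t[k][top],[3,97]).round(4),'smax',s[k].max().round(4))
    return P,t,s
E
python3 - <<'E'
from meas import *
P,t,s=bar(); bar('side')
E
```

```text
scene (-0.12, -0.06) 206 z top 0.0246 t [-0.0108  0.0128] smax -0.0602
scene (-0.06, -0.03) 106 z top 0.0275 t [-0.0116  0.0138] smax -0.0304
scene (-0.03, 0) 172 z top 0.0293 t [-0.0125  0.0142] smax -0.0
scene (0, 0.03) 192 z top 0.0315 t [-0.0123  0.0126] smax 0.0299
scene (0.03, 0.045) 57 z top 0.0328 t [-0.0121  0.0124] smax 0.0449
scene (0.045, 0.062) 42 z top 0.0337 t [-0.0127  0.0154] smax 0.0618
side (-0.06, -0.03) 16 z top 0.0305 t [-0.013   0.0083] smax -0.0306
side (-0.03, 0) 74 z top 0.0314 t [-0.0144  0.0103] smax -0.0003
side (0, 0.03) 72 z top 0.0331 t [-0.0142  0.0085] smax 0.0295
side (0.03, 0.045) 25 z top 0.0347 t [-0.0145  0.0087] smax 0.0423
side (0.045, 0.062) 31 z top 0.0358 t [-0.0286  0.0133] smax 0.0619
```

>>> move_arm([
  [[0, 0, 0, 0], [0, 0, 0, 0], [0, 0, 0, 0], [0, 0, 0, 0], [0, 0, 0, 0], [0, 0, 0, 0], [0, 0, 0, 0]],
], jaw=6)

```text
clock: 14.6
tool_pos: [0.6042, -0.1313, -0.0209]
orientation: [112.9, 90.0, -61.5]
force: [-0.2, 0.7, -0.6]
opening: 0.06
```

>>> move_arm([
  [[0, 2, 0, 0], [0, 3, 0, 0], [0, 3, 0, 0], [0, 1.9, 0, 0], [0.6, 0, 0, 0], [0, 0, 0, 0], [0, 0, 0, 0]],
])

```text
clock: 15.3
tool_pos: [0.6135, -0.2292, -0.0273]
orientation: [-14.7, 90.0, 170.9]
force: [-0.5, 0.5, -0.2]
opening: 0.0599
```

```bash
python3 - <<'E'
from meas import *
P,t,s=bar(); to(.6135,-.2309,-.027,5.6); print(get_obs()['force'],get_obs()['opening'])
E
```

```text
scene (-0.12, -0.06) 203 z top 0.0242 t [-0.0115  0.0136] smax -0.0602
scene (-0.06, -0.03) 104 z top 0.0272 t [-0.012  0.013] smax -0.0308
scene (-0.03, 0) 174 z top 0.0289 t [-0.0141  0.0142] smax -0.0001
scene (0, 0.03) 195 z top 0.0314 t [-0.0108  0.013 ] smax 0.0299
scene (0.03, 0.045) 58 z top 0.0329 t [-0.0114  0.0132] smax 0.0449
scene (0.045, 0.062) 45 z top 0.0335 t [-0.0183  0.0166] smax 0.0619
tool shift cm [-0.    0.18  0.04] spin rad 0.001 jaw yaw now -174.3 j6 9.1 t 15.35
[ 0.51587767  0.31526246 -0.57153567] 0.059963534087220716
```

>>> move_arm([
  [[0, 0, 0, 0], [0, 0, 0, 0], [0, 0, 0, 0], [0, 0, 0, 0], [0, 0, 0, 0], [0, 0, 0, 0], [0, 0, 0, 0]],
], jaw=2)

```text
clock: 16.05
tool_pos: [0.6142, -0.2294, -0.0267]
orientation: [-163.6, 90.0, 22.1]
force: [0.1, 6.5, 3.0]
opening: 0.0439
```

>>> move_arm([
  [[-0.5, 0, 0, 0], [-1, 0, 0, 0], [-1.5, 0, 0, 0], [-1.5, 0, 0, 0], [-1.5, 0, 0, 0], [0, 0, 0, 0], [0, 0, 0, 0]],
])

```text
clock: 16.75
tool_pos: [0.6146, -0.23, 0.0342]
orientation: [171.2, 89.9, -3.2]
force: [0.9, -1.8, -4.9]
opening: 0.0438
```

```bash
python3 - <<'E'
from meas import *
P,t,s=bar(); bar('side')
E
```

```text
scene (-0.12, -0.06) 218 z top 0.0406 t [-0.0102  0.014 ] smax -0.0604
scene (-0.06, -0.03) 111 z top 0.0358 t [-0.0105  0.0139] smax -0.0301
scene (-0.03, 0) 177 z top 0.032 t [-0.0099  0.0145] smax -0.0002
scene (0, 0.03) 183 z top 0.0284 t [-0.0106  0.0159] smax 0.0299
scene (0.03, 0.045) 56 z top 0.0265 t [-0.0083  0.0135] smax 0.0449
scene (0.045, 0.062) 17 z top 0.0266 t [-0.0169  0.0171] smax 0.0619
side (-0.06, -0.03) 37 z top 0.0376 t [-0.0118  0.0107] smax -0.0303
side (-0.03, 0) 69 z top 0.0343 t [-0.012   0.0097] smax -0.001
side (0, 0.03) 64 z top 0.0315 t [-0.0176  0.0115] smax 0.0296
side (0.03, 0.045) 15 z top 0.0293 t [-0.0111  0.011 ] smax 0.0437
side (0.045, 0.062) 28 z top 0.0421 t [-0.0242  0.0175] smax 0.0619
```

>>> move_arm([
  [[-1, 0, 0, 0], [-1, 0, 0, 0], [-1, 0, 0, 0], [-0.9, 0, 0, 0], [0, 0, 0, 0], [0, 0, 0, 0]],
])

```text
clock: 17.45
tool_pos: [0.6142, -0.2299, 0.0726]
orientation: [170.1, 89.9, -4.3]
force: [0.3, -1.1, -6.4]
opening: 0.0441
```

```bash
python3 - <<'E'
from meas import *
P,t,s=bar(); bar('side')
k=(abs(t)<.012)&(s>-.1)&(s<.056)&(P[:,2]>.008)&(P[:,2]<.1); print(np.polyfit(s[k&(s<.03)],P[k&(s<.03)][:,2],1)); kk=k&(s>.02)&(P[:,2]>.012); print(np.sort(s[kk])[-12:].round(4))
kk=(abs(t)<.03)&(s>.05)&(s<.08)&(P[:,2]>.036);print('edge',np.sort(s[kk])[:5])
E
```

```text
scene (-0.12, -0.06) 226 z top 0.0527 t [-0.0103  0.0137] smax -0.0602
scene (-0.06, -0.03) 114 z top 0.0413 t [-0.0106  0.0138] smax -0.0302
scene (-0.03, 0) 187 z top 0.0339 t [-0.01    0.0145] smax -0.0001
scene (0, 0.03) 184 z top 0.0275 t [-0.0107  0.0153] smax 0.0298
scene (0.03, 0.045) 32 z top 0.0229 t [-0.0096  0.0131] smax 0.0384
side (0.045, 0.062) 16 z top 0.0387 t [-0.0225  0.0272] smax 0.0619
[-0.25530217  0.02778757]
[0.0354 0.036  0.0361 0.0363 0.0364 0.0365 0.0369 0.037  0.0374 0.0377
 0.0382 0.0384]
edge [0.06133504 0.06158485 0.06168209 0.06176856 0.06183627]
```

>>> move_arm([
  [[0, -0.8, 0, 0], [0.2, -0.8, 0, 0], [0.3, -0.8, 0, 0], [0.3, -0.8, 0, 0], [0.3, -0.8, 0, 0], [0.3, -0.6, 0, 0], [0, -0.4, 0, 0], [0, 0, 0, 0]],
])

```text
clock: 18.35
tool_pos: [0.6087, -0.1789, 0.0578]
orientation: [-59.2, 89.9, 126.5]
force: [-0.4, 2.5, -5.7]
opening: 0.0439
```

```bash
python3 - <<'E'
from meas import *
P,t,s=bar()
print(get_obs()['force'])
for n in('scene',):
    p,d,K,T=look(n); W=cloud(d,K,T); rect(W,(.5,.73,.12,.36),.025,.07,'slab')
    save('ins',cv2.resize(p[180:360,220:460],(800,600)))
E
```

```text
scene (-0.12, -0.06) 226 z top 0.0517 t [-0.0107  0.0135] smax -0.0603
scene (-0.06, -0.03) 111 z top 0.0401 t [-0.0107  0.0132] smax -0.0301
scene (-0.03, 0) 189 z top 0.0338 t [-0.0114  0.0139] smax -0.0001
scene (0, 0.03) 182 z top 0.0269 t [-0.0167  0.015 ] smax 0.0299
scene (0.03, 0.045) 56 z top 0.0229 t [-0.0105  0.0123] smax 0.0448
scene (0.045, 0.062) 57 z top 0.0194 t [-0.0114  0.0142] smax 0.0617
[-0.74961627  3.00640818 -6.18979182]
slab c 621.7 229.3  short 204 long 210  yaw 5.9 z 0.0461 5805
```

View pics/ins.png

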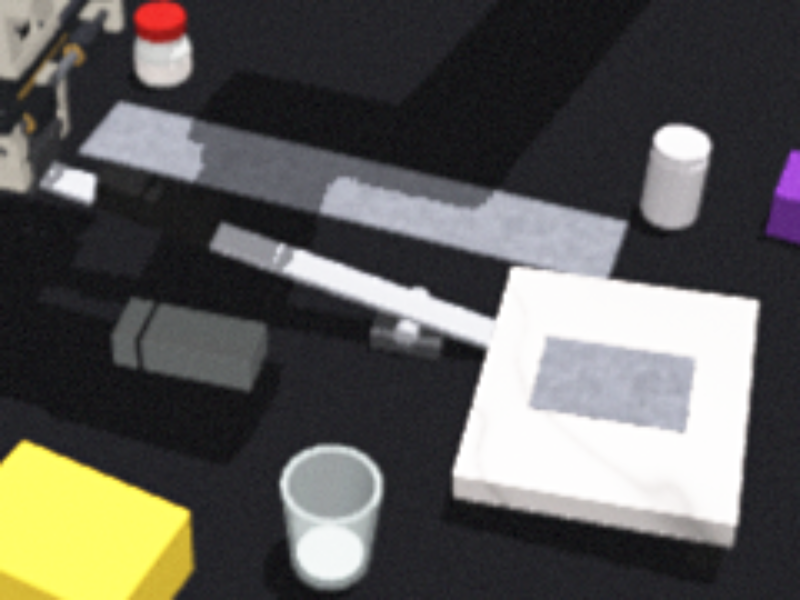

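>>> move_arm([
  [[1, 0.2, 0, 0], [1.3, 0.2, 0, 0], [1.3, 0.1, 0, 0], [1.2, 0, 0, 0], [1, 0, 0, 0], [1, 0, 0, 0], [0.8, 0, 0, 0], [0, 0, 0, 0]],
])

```text
clock: 19.25
tool_pos: [0.6096, -0.1878, -0.0193]
orientation: [78.7, 89.9, -95.7]
force: [1.5, -10.8, -1.7]
opening: 0.0441
```

>>> move_arm([
  [[0.4, 0, 0, 0], [0.4, 0, 0, 0], [0, 0, 0, 0], [0, 0, 0, 0]],
])

```text
clock: 19.65
tool_pos: [0.6101, -0.1877, -0.0252]
orientation: [108.8, 89.8, -65.6]
force: [-1.4, -9.0, 6.9]
opening: 0.0437
```

```bash
cat >> meas.py <<'E'
def slab(n='scene'):
    p,d,K,T=look(n);W=cloud(d,K,T); hsv=cv2.cvtColor(p,cv2.COLOR_RGB2HSV)
    m=(W[...,2]>.03)&(W[...,2]<.09)&(W[...,0]>.49)&(W[...,0]<.75)&(W[...,1]>.15)&(W[...,1]<.36)
    P=W[m]; A=np.c_[P[:,:2]-[.619,.249],np.ones(len(P))]; w=np.ones(len(P),bool)
    for _ in range(6):
        f=np.linalg.lstsq(A[w],P[w][:,2],rcond=None)[0]; w=abs(A@f-P[:,2])<.004
    rect(P[w],(0,1,-1,1),0,1,'slab '+n); a=np.radians(5.6)
    print('   slope x,y(slab) %.4f %.4f  z at mid %.4f'%(f[0]*np.cos(a)+f[1]*np.sin(a),-f[0]*np.sin(a)+f[1]*np.cos(a),f[2]))
E
python3 - <<'E'
from meas import *
P,t,s=bar(); slab(); slab('side'); print(get_obs()['force'])
E
```

```text
scene (-0.12, -0.06) 203 z top 0.0233 t [-0.0107  0.0139] smax -0.0607
scene (-0.06, -0.03) 105 z top 0.0268 t [-0.0106  0.0135] smax -0.0303
scene (-0.03, 0) 177 z top 0.0292 t [-0.0104  0.0137] smax -0.0001
scene (0, 0.03) 189 z top 0.0313 t [-0.0102  0.0134] smax 0.0298
scene (0.03, 0.045) 57 z top 0.0331 t [-0.0121  0.0133] smax 0.0449
scene (0.045, 0.062) 63 z top 0.0344 t [-0.0111  0.0133] smax 0.0615
slab scene c 619.3 254.4  short 170 long 205  yaw -84.1 z 0.0559 5403
   slope x,y(slab) -0.0005 -0.0674  z at mid 0.0562
slab side c 616.3 254.2  short 183 long 203  yaw -85.7 z 0.0581 617
   slope x,y(slab) -0.0002 -0.0552  z at mid 0.0579
[-1.82926897 -8.85682848  6.17790048]
```

>>> move_arm([
  [[0, 0, 0, 0], [0, 0, 0, 0], [0, 0, 0, 0], [0, 0, 0, 0], [0, 0, 0, 0], [-2, 0, 0, 0], [-4, 0, 0, 0], [-3, 0, 0, 0]],
], jaw=6)

```text
clock: 20.6
tool_pos: [0.6098, -0.185, 0.0657]
orientation: [132.3, 90.0, -42.0]
force: [0.4, -0.9, 0.1]
opening: 0.0599
```

>>> move_arm([
  [[0, -3, -1.7, 0], [0, -3, -1.7, 0], [0, -3, -1.7, 0], [0, -2.75, -1.6, -0.01], [0, 0, 0, 0], [0, 0, 0, 0]],
])

```text
clock: 21.2
tool_pos: [0.6646, -0.0607, 0.0637]
orientation: [-1.7, 90.0, -175.4]
force: [-0.2, -1.2, -0.8]
opening: 0.0601
```

```bash
python3 - <<'E'
from meas import *
p,d,K,T=look('scene');W=cloud(d,K,T); rect(W,(.62,.71,-.13,.05),.02,.036,'shim')
p,d,K,T=look('side');W=cloud(d,K,T); rect(W,(.62,.71,-.13,.05),.02,.036,'shim')
slab(); to(.6655,-.0645,-.026,6.2)
E
```

```text
shim c 662.1 -36.6  short 43 long 102  yaw 6.6 z 0.0283 639
shim c 658.9 -35.7  short 41 long 113  yaw 6.5 z 0.0295 362
slab scene c 619.1 254.4  short 170 long 204  yaw -84.2 z 0.0559 5381
   slope x,y(slab) -0.0010 -0.0672  z at mid 0.0562
tool shift cm [ 9.    0.24 -0.11] spin rad -0.001 jaw yaw now -173.9 j6 -5.2 t 21.35
```

>>> move_arm([
  [[3, 0.3, -0.1, 0], [3, 0, 0, 0], [2, 0, 0, 0], [1, 0, 0, 0], [0, 0, 0, 0], [0, 0, 0, 0]],
])

```text
clock: 21.95
tool_pos: [0.6666, -0.0648, -0.0251]
orientation: [165.6, 89.9, -8.3]
force: [0.9, 0.5, 0.0]
opening: 0.0596
```

>>> move_arm([
  [[0, 0, 0, 0], [0, 0, 0, 0], [0, 0, 0, 0], [0, 0, 0, 0], [0, 0, 0, 0], [0, 0, 0, 0], [0, 0, 0, 0]],
], jaw=2)

```text
clock: 22.65
tool_pos: [0.6662, -0.0644, -0.0251]
orientation: [163.1, 90.0, -10.7]
force: [-1.8, 0.5, 5.8]
opening: 0.0393
```

>>> move_arm([
  [[-0.3, 0, 0, 0], [0, 0, 0, 0], [0, -1.5, 0, 0], [0, -3, 0, 0], [0, -3, 0, 0], [0, -2, 0, 0], [0, 0, 0, 0], [0, 0, 0, 0]],
])

```text
clock: 23.45
tool_pos: [0.6554, 0.031, -0.0232]
orientation: [2.6, 90.0, -171.1]
force: [-0.8, -0.7, -1.0]
opening: 0.0399
```

```bash
python3 - <<'E'
from meas import *
P=None
for n in('scene','side'):
    p,d,K,T=look(n);W=cloud(d,K,T); rect(W,(.61,.70,-.06,.14),.025,.04,'shim')
slab(); to(.6565,.1241,-.026,5.8); print(get_obs()['force'])
E
```

```text
shim c 644.1 24.8  short 53 long 172  yaw -5.6 z 0.0302 369
shim c 644.0 53.7  short 71 long 103  yaw 18.9 z 0.0320 282
slab scene c 619.3 254.5  short 170 long 205  yaw -84.3 z 0.0558 5378
   slope x,y(slab) -0.0011 -0.0674  z at mid 0.0562
tool shift cm [ 0.29 -9.39 -1.11] spin rad 0.006 jaw yaw now -173.8 j6 -13.4 t 23.6
[-1.1238222   0.94714693 -0.9245851 ]
```

>>> move_arm([
  [[0, -2, -0.6, 0], [0, -2, -0.5, 0], [0, -1.5, 0, 0], [0, -1.5, 0, 0], [0, -1.2, 0, 0], [0, -1.2, 0, 0.006], [0, 0, 0, 0], [0.2, 0, 0, 0]],
])

```text
clock: 24.4
tool_pos: [0.6566, 0.1251, -0.0247]
orientation: [-167.4, 90.0, 18.5]
force: [0.3, 0.1, -1.8]
opening: 0.0398
```

```bash
python3 - <<'E'
from meas import *
slab(); to(.6565,.1241,-.026,5.8); print(get_obs()['force'],get_obs()['opening'])
p,d,K,T=look('scene');save('shim',cv2.resize(p[180:360,220:460],(800,600)))
E
```

```text
slab scene c 618.8 254.4  short 170 long 205  yaw -84.3 z 0.0559 5389
   slope x,y(slab) -0.0018 -0.0678  z at mid 0.0562
tool shift cm [0.09 0.07 0.01] spin rad 0.001 jaw yaw now -174.1 j6 -21.6 t 24.45
[ 0.04763808  0.25682079 -0.67399273] 0.03964514200408009
```

View pics/shim.png

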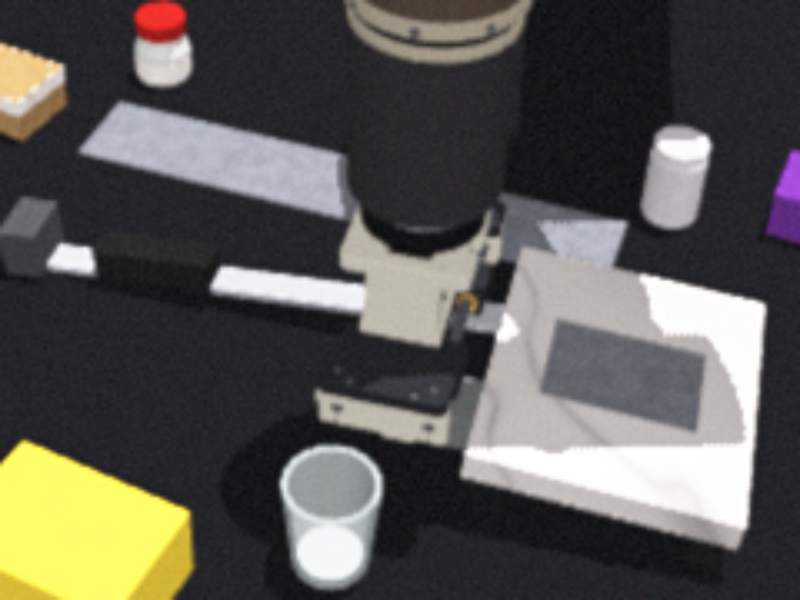

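>>> move_arm([
  [[0.1, 0, 0, 0], [0, 0, 0, 0], [0, 0, 0, 0], [0, 0, 0, 0], [0, 0, 0, 0], [-2, 0, 0, 0], [-4, 0, 0, 0], [-4, 0, 0, 0]],
], jaw=5.8)

```text
clock: 25.3
tool_pos: [0.6558, 0.1243, 0.0744]
orientation: [23.4, 89.9, -150.7]
force: [1.7, 0.2, 0.8]
opening: 0.0579
```

>>> move_arm([
  [[0, 4, 1, 0], [0, 4.5, 1.2, 0], [0, 4.5, 1.2, 0], [0, 4.5, 1.2, 0], [0, 4.5, 1.2, 0], [0, 4.5, 1.2, 0], [0, 4.15, 0.68, 0], [0, 0, 0, 0]],
])

```text
clock: 26.1
tool_pos: [0.6103, -0.1925, 0.074]
orientation: [46.7, 90.0, -127.8]
force: [-0.2, -0.3, -0.4]
opening: 0.0582
```

```bash
python3 - <<'E'
from meas import *
for n in('scene','side'):
    p,d,K,T=look(n);W=cloud(d,K,T); rect(W,(.61,.72,.06,.162),.022,.034,'shim',(W[...,2]>.02)&(W[...,1]<.155))
    rect(W,(.57,.66,-.24,-.13),.033,.05,'weight')
slab(); to(.6101,-.1875,-.026,5.6)
E
```

```text
shim c 656.7 129.7  short 43 long 55  yaw 8.3 z 0.0285 353
weight c 608.6 -168.7  short 47 long 76  yaw 7.4 z 0.0408 191
shim c 656.1 105.0  short 10 long 40  yaw -79.4 z 0.0240 24
weight c 607.4 -169.2  short 45 long 78  yaw 1.5 z 0.0414 203
slab scene c 618.5 254.3  short 170 long 205  yaw -84.3 z 0.0559 5385
   slope x,y(slab) -0.0012 -0.0674  z at mid 0.0562
tool shift cm [10.   -0.09  0.1 ] spin rad 0.003 jaw yaw now -174.2 j6 5.5 t 26.25
```

>>> move_arm([
  [[3, 0, 0, 0], [3, 0, 0, 0], [3, 0, 0, 0], [1, 0, 0, 0], [0, 0, 0, 0], [0, 0, 0, 0]],
])

```text
clock: 26.85
tool_pos: [0.6124, -0.1875, -0.0248]
orientation: [156.3, 89.9, -17.8]
force: [0.1, -0.4, 1.1]
opening: 0.0581
```

>>> move_arm([
  [[0, 0, 0, 0], [0, 0, 0, 0], [0, 0, 0, 0], [0, 0, 0, 0], [0, 0, 0, 0], [0, 0, 0, 0], [-0.4, 0, 0, 0], [-0.6, 0, 0, 0]],
], jaw=2)

```text
clock: 27.65
tool_pos: [0.6109, -0.1879, -0.0161]
orientation: [-27.8, 90.0, 158.0]
force: [-0.1, 1.8, -4.5]
opening: 0.0434
```

>>> move_arm([
  [[-0.6, 0, 0, 0], [-0.6, 0, 0, 0], [-0.6, 0, 0, 0], [-0.6, 0, 0, 0], [-0.8, 0, 0, 0], [-0.8, 0, 0, 0], [-0.6, 0, 0, 0], [0, 0, 0, 0]],
])

```text
clock: 28.45
tool_pos: [0.6119, -0.1884, 0.0313]
orientation: [155.0, 89.9, -19.1]
force: [-0.5, 0.0, -6.9]
opening: 0.0438
```

```bash
python3 - <<'E'
from meas import *
slab(); slab('side'); bar(); print(get_obs()['force'],get_obs()['opening'])
E
```

```text
slab scene c 618.9 252.3  short 170 long 205  yaw -84.7 z 0.0507 5371
   slope x,y(slab) -0.0003 -0.0003  z at mid 0.0507
slab side c 613.0 255.4  short 182 long 200  yaw -81.9 z 0.0523 724
   slope x,y(slab) 0.0034 0.0022  z at mid 0.0525
scene (-0.12, -0.06) 218 z top 0.0405 t [-0.0101  0.015 ] smax -0.0603
scene (-0.06, -0.03) 112 z top 0.0356 t [-0.0104  0.0141] smax -0.0305
scene (-0.03, 0) 179 z top 0.0319 t [-0.0101  0.0135] smax -0.0002
scene (0, 0.03) 187 z top 0.0286 t [-0.0129  0.0143] smax 0.03
scene (0.03, 0.045) 55 z top 0.0262 t [-0.0113  0.0128] smax 0.0448
scene (0.045, 0.062) 64 z top 0.0246 t [-0.0108  0.014 ] smax 0.0616
[ 1.15848279 -1.64485806 -5.29316781] 0.043980626237836114
```

>>> move_arm([
  [[0, 0.5, 0, 0], [0, 0.8, 0, 0], [0, 0.9, 0, 0], [0, 1, 0, 0], [0, 1, 0, 0], [0, 0.8, 0, 0], [0, 0, 0, 0]],
])

```text
clock: 29.3
tool_pos: [0.6165, -0.2398, 0.0301]
orientation: [95.0, 89.9, -79.3]
force: [0.6, -1.8, -5.3]
opening: 0.0438
```

>>> move_arm([
  [[1, 0, 0, 0], [1, 0, 0, 0], [1.2, 0, 0, 0], [1, 0, 0, 0], [1, 0, 0, 0], [0.6, 0, 0, 0], [0, 0, 0, 0]],
])

```text
clock: 30.0
tool_pos: [0.6163, -0.2381, -0.0254]
orientation: [72.1, 89.9, -101.9]
force: [-9.6, 0.8, 18.3]
opening: 0.0439
```

```bash
python3 - <<'E'
from meas import *
slab(); bar(); print(get_obs()['force'],get_obs()['opening'])
E
```

```text
slab scene c 618.3 252.5  short 170 long 205  yaw -84.7 z 0.0508 5360
   slope x,y(slab) -0.0004 0.0001  z at mid 0.0507
scene (-0.12, -0.06) 205 z top 0.0241 t [-0.0104  0.0142] smax -0.0602
scene (-0.06, -0.03) 106 z top 0.0275 t [-0.0108  0.0144] smax -0.0305
scene (-0.03, 0) 176 z top 0.0292 t [-0.0111  0.0153] smax -0.0001
scene (0, 0.03) 191 z top 0.0316 t [-0.0108  0.0141] smax 0.0295
scene (0.03, 0.045) 55 z top 0.0331 t [-0.0091  0.0139] smax 0.0439
[-8.67726565  0.80432848 18.15944969] 0.04387882269952187
```

>>> move_arm([
  [[-0.2, 0, 0, 0], [0, 0, 0, 0], [0, 0, 0, 0], [0, 0, 0, 0], [0, 0, 0, 0], [0, -3, 0, 0], [0, -3.5, 0, 0], [0, -3.4, 0, 0]],
], jaw=6)

```text
clock: 30.9
tool_pos: [0.6061, -0.1385, -0.0262]
orientation: [2.2, 90.0, -172.0]
force: [0.7, 0.3, -0.5]
opening: 0.0598
```

>>> move_arm([
  [[0, 0, 0, 0], [0, 0, 0, 0], [0, 0, 0, 0]],
])

```text
clock: 31.2
tool_pos: [0.6065, -0.1396, -0.026]
orientation: [95.8, 90.0, -78.3]
force: [0.1, -0.4, -0.3]
opening: 0.0602
```

>>> move_arm([
  [[0, 0, 0, 0], [0, 0, 0, 0], [0, 0, 0, 0], [0, 0, 0, 0], [0, 0, 0, 0], [0, 0, 0, 0], [0, 0, 0, 0], [0, 0, 0, 0]],
], jaw=1)

```text
clock: 32.0
tool_pos: [0.6062, -0.1395, -0.026]
orientation: [43.0, 90.0, -131.2]
force: [-0.0, -2.9, -1.8]
opening: 0.0258
```

```bash
python3 - <<'E'
from meas import *
slab(); print(get_obs()['opening']); to(.447,-.0888,.015,1.9)
# mat
for n in('scene','side'):
    p,d,K,T=look(n);W=cloud(d,K,T);g=cv2.cvtColor(p,cv2.COLOR_RGB2GRAY)
    m=np.isfinite(W).all(-1)&(W[...,2]<.008)&(W[...,2]>-.005)&(W[...,0]>.37)&(W[...,0]<.52)&(W[...,1]>-.27)&(W[...,1]<.27)
    g2=cv2.medianBlur(g,3); mm=(m&(g2>(45))).astype(np.uint8)
    k,L,S,c=cv2.connectedComponentsWithStats(mm); i=1+np.argmax(S[1:,4]); print(S[1:,4].max())
    rect(W,(0,1,-1,1),-1,1,'mat '+n,L==i)
E
```

```text
slab scene c 619.2 252.5  short 170 long 204  yaw -84.6 z 0.0507 5359
   slope x,y(slab) -0.0004 -0.0005  z at mid 0.0507
0.0257997990282548
tool shift cm [-4.1  -6.66 15.32] spin rad 0.069 jaw yaw now -174.2 j6 0.8 t 32.05
2779
mat scene c 442.1 42.0  short 112 long 455  yaw -3.2 z 0.0024 2779
2506
mat side c 440.5 -17.4  short 79 long 504  yaw 0.9 z 0.0038 2506
```

```bash
python3 - <<'E'
from h import *
c=calibration('scene');T=c['T'];K=c['mtx'];Q=[]
for u,v in [(256.3,210.6),(244.2,225.2),(407.8,246.6),(402,262)]:
    r=T[:3,:3]@np.array([(u-K[0,2])/K[0,0],-(v-K[1,2])/K[1,1],-1]); k=(.002-T[2,3])/r[2]; q=T[:3,3]+k*r; Q.append(q); print(q.round(4))
Q=np.array(Q); print(Q.mean(0).round(4), 'yaw of y', np.degrees(np.arctan2(-((Q[2]+Q[3])-(Q[0]+Q[1]))[0],((Q[2]+Q[3])-(Q[0]+Q[1]))[1])))
E
```

```text
[ 0.4101 -0.2204  0.002 ]
[ 0.4833 -0.2195  0.002 ]
[0.4041 0.2163 0.002 ]
[0.4683 0.2161 0.002 ]
[ 0.4414 -0.0019  0.002 ] yaw of y 1.3752590639894537
```

>>> move_arm([
  [[-0.7, 0, 0, 0], [-1.5, 0, 0, 0], [-2, 0, 1, 0], [-0.8, 0, 3, 0], [0, 0, 4, 0], [0, 0, 4, 0], [0, -1, 3.5, 0.033], [0, -2, 0, 0.033]],
])

```text
clock: 32.95
tool_pos: [0.4417, -0.1259, 0.0228]
orientation: [-9.2, 89.6, 172.5]
force: [-0.3, -0.0, -9.4]
opening: 0.026
```

>>> move_arm([
  [[0, -2, 0, 0], [0, -2, 0, 0], [0, 0, 0, 0], [0, 0, 0, 0], [0, 0, 0, 0]],
])

```text
clock: 33.45
tool_pos: [0.4478, -0.0853, 0.0239]
orientation: [-9.5, 90.0, 172.6]
force: [0.9, 0.4, -8.5]
opening: 0.026
```

```bash
python3 - <<'E'
from meas import *
slab(); print(get_obs()['opening'],get_obs()['force']); to(.445,-.085,-.028,1.7)
p,d,K,T=look('scene');W=cloud(d,K,T)
P=W[np.isfinite(W).all(-1)]
P=P[(P[:,0]>.4)&(P[:,0]<.48)&(P[:,1]<.25)&(P[:,1]>0)&(P[:,2]>.02)&(P[:,2]<.12)]
print(len(P),np.polyfit(P[:,1],P[:,2],1).round(3),'tip',np.sort(P[:,1])[-6:],'x yaw',np.polyfit(P[:,1],P[:,0],1).round(4))
E
```

```text
slab scene c 618.6 252.4  short 170 long 204  yaw -84.7 z 0.0508 5364
   slope x,y(slab) 0.0002 0.0002  z at mid 0.0508
0.025862715287216134 [  0.57587229  -0.79801021 -10.34458662]
tool shift cm [ 5.19 -0.05  0.28] spin rad 0.006 jaw yaw now -178.0 j6 -12.0 t 33.5
585 [0.059 0.07 ] tip [0.19744999 0.19764575 0.19787454 0.24139392 0.24467902 0.24611051] x yaw [-0.0413  0.4484]
```

>>> move_arm([
  [[1.5, 0, 0.28, 0.006], [1.5, 0, 0, 0], [1, 0, 0, 0], [0.6, 0, 0, 0], [0.5, 0, 0, 0], [0.3, 0, 0, 0], [0, 0, 0, 0]],
])

```text
clock: 34.25
tool_pos: [0.4458, -0.0853, -0.0299]
orientation: [154.3, 90.0, -23.9]
force: [-0.6, -0.7, -7.5]
opening: 0.0256
```

>>> move_arm([
  [[0, 0, 0, 0], [0, 0, 0, 0], [0, 0, 0, 0], [0, 0, 0, 0], [0, 0, 0, 0], [-2, 0, 0, 0], [-4, 0, 0, 0], [-4, 0, 0, 0]],
], jaw=6)

```text
clock: 35.05
tool_pos: [0.4447, -0.0855, 0.0709]
orientation: [13.8, 89.9, -164.5]
force: [0.8, 1.0, 0.8]
opening: 0.06
```

>>> move_arm([
  [[0, -4, 0, 0], [0, -4, 0, 0], [0, 0, 0, 0], [0, 0, 0, 0], [0, 0, 0, 0]],
], jaw=8.76)

```text
clock: 35.55
tool_pos: [0.4428, -0.0057, 0.0699]
orientation: [21.3, 90.0, -157.0]
force: [0.2, 0.3, -0.4]
opening: 0.0868
```

```bash
python3 - <<'E'
from meas import *
p,d,K,T=look('wrist'); W=cloud(d,K,T); save('w9',p)
rect(W,(.39,.5,-.3,.25),.036,.05,'weight')
rect(W,(.39,.5,-.155,.25),.022,.03,'sleeve')
rect(W,(.42,.48,-.03,.26),.006,.013,'strip')
rect(W,(.38,.5,-.26,-.21),-.004,.006,'mat end',cv2.cvtColor(p,cv2.COLOR_RGB2GRAY)>60)
boxes(); slab('side'); slab(); to(.448,-.3125,.03,-8)
E
```

```text
weight few 0
sleeve c 446.7 -87.4  short 26 long 90  yaw 1.5 z 0.0281 6705
strip c 443.1 48.6  short 24 long 158  yaw 1.5 z 0.0081 4932
mat end few 0
scene c 449.9 -313.8  short 61 long 93  yaw -8.6 z 0.0408 375
scene c 532.0 -429.2  short 62 long 91  yaw -5.8 z 0.0409 400
scene c 665.8 -429.5  short 22 long 36  yaw 49.2 z 0.0855 83
scene c 697.9 -293.7  short 62 long 92  yaw 7.9 z 0.0409 603
scene c 464.9 448.6  short 63 long 88  yaw 5.5 z 0.0404 675
scene c 866.0 -282.8  short 54 long 99  yaw 54.3 z 0.1037 554
scene c 853.4 -201.6  short 62 long 66  yaw -82.9 z 0.1037 436
side c 858.7 -248.4  short 67 long 169  yaw 8.7 z 0.1042 511
side c 696.6 -290.2  short 61 long 94  yaw 7.4 z 0.0416 597
side c 447.5 -309.9  short 59 long 95  yaw -8.3 z 0.0417 630
side c 657.8 -439.1  short 28 long 36  yaw 74.6 z 0.0856 119
side c 529.5 -426.8  short 59 long 93  yaw -6.3 z 0.0414 825
slab side c 616.4 255.2  short 183 long 200  yaw -84.9 z 0.0526 1367
   slope x,y(slab) -0.0003 0.0076  z at mid 0.0525
slab scene c 618.4 252.4  short 170 long 204  yaw -84.6 z 0.0507 5369
   slope x,y(slab) -0.0004 -0.0005  z at mid 0.0507
tool shift cm [ 4.   30.65  0.38] spin rad 0.168 jaw yaw now -178.4 j6 -23.2 t 35.8
```

>>> move_arm([
  [[0, 3.5, 0, 0.08], [0, 4.5, 0.4, 0.09], [0, 4.6, 0.4, 0], [0, 4.6, 0.4, 0], [0, 4.6, 0.4, 0], [0, 4.6, 0.4, 0], [0, 4, 0.4, 0], [0, 0, 0, 0]],
])

```text
clock: 36.6
tool_pos: [0.3851, -0.308, 0.0696]
orientation: [19.6, 89.9, -168.8]
force: [-0.2, 1.0, -0.1]
opening: 0.0876
```

```bash
python3 - <<'E'
from h import *
to(.4487,-.3119,-.020,-8.4)
E
```

```text
tool shift cm [ 8.96 -0.54 -6.35] spin rad 0.001 jaw yaw now 171.7 j6 7.4 t 36.6
```

>>> move_arm([
  [[0, -0.3, -3.2, 0], [0, -0.2, -3.1, 0], [3, 0, 0, 0], [3, 0, 0, 0], [2, 0, 0, 0], [1, 0, 0, 0], [0, 0, 0, 0], [0, 0, 0, 0]],
])

```text
clock: 37.4
tool_pos: [0.4505, -0.3081, -0.0193]
orientation: [151.8, 90.0, -36.2]
force: [-0.3, -0.0, 0.5]
opening: 0.0879
```

>>> move_arm([
  [[0, 0, 0, 0], [0, 0, 0, 0], [0, 0, 0, 0], [0, 0, 0, 0], [0, 0, 0, 0], [0, 0, 0, 0]],
], jaw=4)

```text
clock: 38.0
tool_pos: [0.4502, -0.308, -0.0195]
orientation: [167.2, 90.0, -20.9]
force: [-0.4, 1.7, 5.3]
opening: 0.0595
```

```bash
python3 - <<'E'
from h import *
to(.4487,-.3119,-.020,-8.4); to(.618,.252,.08,5.4)
E
```

```text
tool shift cm [0.05 0.41 0.09] spin rad 0.007 jaw yaw now 172.0 j6 5.8 t 38.0
tool shift cm [ -9.95 -57.79  -8.81] spin rad -0.234 jaw yaw now 172.0 j6 5.8 t 38.0
```

>>> move_arm([
  [[-1.5, 0, 0, 0], [-3.5, -0.5, 0, 0], [-4.5, -2.5, 0, 0], [-2.5, -4.4, -0.8, 0], [0, -4.5, -0.8, 0], [0, -4.5, -0.8, 0], [0, -4.5, -0.8, 0], [0, -4.5, -0.8, 0]],
])

```text
clock: 38.8
tool_pos: [0.5244, -0.0619, 0.098]
orientation: [-19.3, 90.0, 152.7]
force: [0.9, -0.7, -2.0]
opening: 0.0595
```

>>> move_arm([
  [[0, -4.5, -0.8, 0], [0, -4.5, -0.8, 0], [0, -4.5, -0.8, 0], [0, -4.5, -0.8, 0], [0, -4.5, -0.8, 0], [0, -4.5, -0.8, -0.117], [0, -2.5, -0.3, -0.117], [0, 0, 0, 0]],
])

```text
clock: 39.6
tool_pos: [0.6133, 0.2251, 0.0968]
orientation: [13.9, 89.9, -160.3]
force: [0.2, -0.2, -2.6]
opening: 0.06
```

```bash
cat >> h.py <<'E'
SC=np.array([.618,.252]); SY=5.4
def place(k,off):
    a=np.radians(SY); p=SC+off*np.array([-np.sin(a),np.cos(a)]); to(*p,-.019+.050+.04*k,SY)
E
python3 - <<'E'
from h import *
place(0,.0038); print(get_obs()['opening'],get_obs()['force'])
E
```

```text
tool shift cm [ 6.57 -3.01 -0.74] spin rad 0.006 jaw yaw now -174.2 j6 -31.5 t 39.6
0.0599854107200417 [ 0.16930508 -0.22725802 -2.64738153]
```

>>> move_arm([
  [[0, -1.5, -0.4, 0.006], [0, -1.5, -0.34, 0], [0, 0, 0, 0], [0, 0, 0, 0], [0, 0, 0, 0]],
])

```text
clock: 40.1
tool_pos: [0.6178, 0.252, 0.0981]
orientation: [22.6, 90.0, -152.4]
force: [-0.3, -1.1, -2.2]
opening: 0.0596
```

```bash
python3 - <<'E'
from meas import *
place(0,.0038); 
p,d,K,T=look('scene');W=cloud(d,K,T)
P=W[np.isfinite(W).all(-1)]
rect(W,(.53,.72,.15,.36),.126,.150,'top')
slab()
E
```

```text
tool shift cm [ 6.71 -0.38 -0.02] spin rad -0.007 jaw yaw now -175.0 j6 -33.9 t 40.1
top c 655.9 248.8  short 21 long 90  yaw 5.2 z 0.1396 344
slab scene c 618.5 252.3  short 170 long 204  yaw -84.7 z 0.0507 4611
   slope x,y(slab) -0.0019 -0.0005  z at mid 0.0508
```

>>> move_arm([
  [[1.5, -0.35, 0, 0], [2, 0, 0, 0], [1.5, 0, 0, 0], [1, 0, 0, 0], [0.6, 0, 0, 0], [0.1, 0, 0, 0], [0, 0, 0, 0]],
])

```text
clock: 40.9
tool_pos: [0.618, 0.2561, 0.0313]
orientation: [-162.1, 90.0, 23.0]
force: [-0.9, -0.2, -1.9]
opening: 0.0596
```

>>> move_arm([
  [[0, 0, 0, 0], [0, 0, 0, 0], [0, 0, 0, 0], [0, 0, 0, 0], [0, 0, 0, 0], [-3, 0, 0, 0], [-4, 0, 0, 0], [-4, 0, 0, 0]],
], jaw=8.76)

```text
clock: 41.7
tool_pos: [0.6173, 0.2556, 0.142]
orientation: [38.3, 89.9, -136.7]
force: [0.9, 0.2, -0.2]
opening: 0.0876
```

>>> move_arm([
  [[0, -3, 3.5, 0], [0, -4, 3.5, 0], [0, -4.5, 3, 0], [0, -4.5, 2, 0], [0, 0, 0, 0]],
])

```text
clock: 42.2
tool_pos: [0.4864, 0.404, 0.1416]
orientation: [-120.0, 89.9, 65.3]
force: [-0.5, -0.9, 0.7]
opening: 0.0878
```

```bash
python3 - <<'E'
from meas import *
boxes(); slab(); to(.4645,.449,.05,5.5)
E
```

```text
scene c 533.0 -429.6  short 63 long 93  yaw -6.5 z 0.0406 400
scene c 667.0 -429.2  short 22 long 33  yaw 50.2 z 0.0850 81
scene c 697.7 -293.4  short 64 long 89  yaw 7.7 z 0.0408 598
scene c 466.2 448.5  short 64 long 90  yaw 8.0 z 0.0404 683
scene c 619.9 250.1  short 58 long 86  yaw 5.5 z 0.0907 747
scene c 865.9 -283.3  short 56 long 99  yaw 56.7 z 0.1035 546
scene c 853.6 -201.6  short 63 long 65  yaw -79.7 z 0.1037 434
scene c 648.2 252.4  short 7 long 86  yaw 5.5 z 0.0690 112
side c 463.0 450.8  short 59 long 96  yaw 5.9 z 0.0428 183
side c 615.4 251.1  short 59 long 97  yaw 6.1 z 0.0923 231
side c 598.8 227.4  short 46 long 91  yaw 43.6 z 0.0710 32
side c 857.4 -249.2  short 69 long 164  yaw 8.9 z 0.1041 518
side c 696.0 -289.8  short 61 long 96  yaw 9.0 z 0.0416 603
side c 656.2 -439.7  short 31 long 35  yaw 67.7 z 0.0860 115
side c 529.6 -426.7  short 59 long 93  yaw -6.1 z 0.0414 828
slab scene c 619.3 252.4  short 170 long 206  yaw -84.7 z 0.0506 3994
   slope x,y(slab) -0.0000 0.0002  z at mid 0.0506
tool shift cm [ 9.11 -5.14  1.96] spin rad -0.007 jaw yaw now -174.9 j6 -51.9 t 42.35
```

>>> move_arm([
  [[0, -2.6, 1, 0], [0, -2.6, 1, -0.013], [4, 0, 0, 0], [4.5, 0, 0, 0], [0, 0, 0, 0], [0, 0, 0, 0]],
])

```text
clock: 42.95
tool_pos: [0.4653, 0.4482, 0.0564]
orientation: [76.7, 89.9, -97.6]
force: [0.8, 0.7, 0.0]
opening: 0.0875
```

```bash
python3 - <<'E'
from meas import *
to(.4645,.4497,-.020,5.8)
E
```

```text
tool shift cm [ 7.64 -0.17  0.06] spin rad -0.001 jaw yaw now -174.3 j6 -55.5 t 42.95
```

>>> move_arm([
  [[3, -0.17, 0.06, 0], [2.5, 0, 0, 0], [1.5, 0, 0, 0], [0.6, 0, 0, 0], [0, 0, 0, 0], [0, 0, 0, 0]],
])

```text
clock: 43.55
tool_pos: [0.4645, 0.4519, -0.0183]
orientation: [-135.1, 89.9, 50.7]
force: [0.3, 0.3, 0.4]
opening: 0.0874
```

>>> move_arm([
  [[0, 0, 0, 0], [0, 0, 0, 0], [0, 0, 0, 0], [0, 0, 0, 0], [0, 0, 0, 0], [0, 0, 0, 0]],
], jaw=4)

```text
clock: 44.15
tool_pos: [0.4638, 0.4513, -0.0195]
orientation: [-143.2, 90.0, 42.6]
force: [-0.6, 0.2, 2.9]
opening: 0.0595
```

>>> move_arm([
  [[-2, 0, 0, 0], [-4, 0, 0, 0], [-5, 0, 0, 0], [-4, 0, 0, 0], [0, 0, 0, 0]],
])

```text
clock: 44.65
tool_pos: [0.4659, 0.4539, 0.1369]
orientation: [-133.1, 89.4, 52.7]
force: [0.8, 1.1, -2.6]
opening: 0.0598
```

```bash
python3 - <<'E'
from meas import *
place(1,0)
E
```

```text
tool shift cm [  6.52  21.68 -13.03] spin rad 0.008 jaw yaw now -174.2 j6 -55.7 t 44.65
```

>>> move_arm([
  [[0, 3, -1.8, 0], [0, 4, -2.4, 0], [0, 4, -2.4, 0], [0, 4, -2.4, 0], [0, 4, -2.4, 0.008], [0, 2.6, -1.6, 0], [0, 0, 0, 0], [0, 0, 0, 0]],
])

```text
clock: 45.45
tool_pos: [0.6142, 0.248, 0.1288]
orientation: [16.7, 89.9, -158.1]
force: [-1.1, 0.0, -1.7]
opening: 0.0597
```

>>> move_arm([
  [[0, 0, 0, 0], [0, 0, 0, 0]],
])

```text
clock: 45.65
tool_pos: [0.6139, 0.25, 0.1299]
orientation: [2.2, 90.0, -172.4]
force: [0.0, 1.4, -2.1]
opening: 0.0595
```

```bash
python3 - <<'E'
from meas import *
place(1,0.000);print(get_obs()['opening'])
E
```

```text
tool shift cm [ 5.89 -0.16 -0.43] spin rad 0.0 jaw yaw now -174.6 j6 -33.6 t 45.65
0.0594521335387298
```

>>> move_arm([
  [[1, -0.16, -0.43, 0], [1.5, 0, 0, 0], [1.4, 0, 0, 0], [1, 0, 0, 0], [0.6, 0, 0, 0], [0.3, 0, 0, 0], [0, 0, 0, 0], [0, 0, 0, 0]],
])

```text
clock: 46.45
tool_pos: [0.6191, 0.2513, 0.0727]
orientation: [-158.0, 90.0, 27.4]
force: [-0.0, -0.6, -2.0]
opening: 0.0597
```

>>> move_arm([
  [[0, 0, 0, 0], [0, 0, 0, 0], [0, 0, 0, 0], [0, 0, 0, 0], [0, 0, 0, 0], [-3, 0, 0, 0], [-4, 0, 0, 0], [-1, 0, 0, 0]],
], jaw=8.76)

```text
clock: 47.25
tool_pos: [0.621, 0.2521, 0.1572]
orientation: [-160.5, 89.6, 24.9]
force: [-0.0, -0.1, 0.4]
opening: 0.0875
```

>>> move_arm([
  [[0, 3, 0, 0], [0, 4.5, 0, 0], [0, 4.5, 0, 0], [0, 4.5, 0, 0], [0, 4.5, -1, 0], [0, 4.5, -1, 0], [0, 4.5, -1, 0], [0, 4.5, -1, 0]],
])

```text
clock: 48.05
tool_pos: [0.691, -0.0904, 0.1523]
orientation: [-174.7, 90.0, 10.6]
force: [0.7, 0.8, 0.0]
opening: 0.0874
```

>>> move_arm([
  [[0, 4.5, 0, 0], [0, 4.5, 0, 0], [0, 4.5, 0, 0], [3, 4.5, 0, 0], [3, 0, 0, 0], [0, 0, 0, 0]],
])

```text
clock: 48.65
tool_pos: [0.7034, -0.2652, 0.0887]
orientation: [-21.7, 89.5, 163.5]
force: [0.0, 0.3, -1.4]
opening: 0.0878
```

```bash
python3 - <<'E'
from meas import *
boxes(); slab(); to(.698,-.2905,-.02,7.6)
E
```

```text
scene c 734.5 -239.8  short 12 long 79  yaw -75.3 z 0.2207 41
scene c 730.9 -373.3  short 10 long 201  yaw -37.3 z 0.0761 33
scene c 698.8 -294.1  short 61 long 91  yaw 6.9 z 0.0407 600
scene c 620.1 249.0  short 63 long 86  yaw 6.6 z 0.1305 802
scene c 865.9 -283.7  short 55 long 98  yaw 57.3 z 0.1037 553
scene c 649.5 252.6  short 7 long 86  yaw 3.8 z 0.1087 126
scene c 854.0 -201.7  short 62 long 66  yaw -80.3 z 0.1035 438
scene c 648.3 252.4  short 6 long 86  yaw 4.8 z 0.0691 111
side c 617.7 247.2  short 60 long 91  yaw 5.4 z 0.1325 226
side c 599.3 228.0  short 48 long 96  yaw 42.0 z 0.1108 39
side c 599.8 226.8  short 43 long 94  yaw 42.3 z 0.0719 33
side c 858.1 -247.7  short 66 long 167  yaw 7.6 z 0.1043 505
side c 696.6 -289.6  short 60 long 93  yaw 8.2 z 0.0416 583
side c 657.8 -438.5  short 29 long 34  yaw 71.8 z 0.0857 120
side c 529.3 -427.3  short 59 long 93  yaw -6.3 z 0.0413 825
slab scene c 618.9 252.3  short 171 long 204  yaw -84.4 z 0.0506 3611
   slope x,y(slab) -0.0011 0.0001  z at mid 0.0506
tool shift cm [11.59  2.52  1.24] spin rad -0.039 jaw yaw now -174.6 j6 11.1 t 48.8
```

>>> move_arm([
  [[0, 1.3, 0.6, -0.039], [0, 1.3, 0.6, 0], [3, 0, 0, 0], [0, 0, 0, 0], [0, 0, 0, 0]],
])

```text
clock: 49.3
tool_pos: [0.698, -0.2916, 0.0653]
orientation: [37.4, 90.0, -135.0]
force: [0.8, -0.3, 0.1]
opening: 0.0876
```

```bash
python3 - <<'E'
from meas import *
to(.698,-.2915,-.02,7.6)
E
```

```text
tool shift cm [ 8.53 -0.01 -0.01] spin rad -0.001 jaw yaw now -172.4 j6 15.5 t 49.3
```

>>> move_arm([
  [[3, 0, 0, 0], [3, 0, 0, 0], [1.8, 0, 0, 0], [0.7, 0, 0, 0], [0, 0, 0, 0], [0, 0, 0, 0]],
])

```text
clock: 49.9
tool_pos: [0.6993, -0.2919, -0.0186]
orientation: [152.1, 89.9, -20.3]
force: [-0.3, 0.6, -0.2]
opening: 0.0875
```

>>> move_arm([
  [[0, 0, 0, 0], [0, 0, 0, 0], [0, 0, 0, 0], [0, 0, 0, 0], [0, 0, 0, 0], [0, 0, 0, 0]],
], jaw=4)

```text
clock: 50.5
tool_pos: [0.6981, -0.2918, -0.0202]
orientation: [142.3, 90.0, -30.1]
force: [-0.8, 1.2, 3.6]
opening: 0.0597
```

>>> move_arm([
  [[-2, 0, 0, 0], [-4, 0, 0, 0], [-4, 0, 0, 0], [-4, 0, 0, 0], [-3.5, -2, 0, 0], [0, -4.2, 0, 0], [0, -4.5, 0, 0], [0, -4.5, 0, 0]],
])

```text
clock: 51.3
tool_pos: [0.677, -0.1397, 0.154]
orientation: [-42.4, 89.9, 145.1]
force: [1.3, -0.2, -2.0]
opening: 0.0597
```

>>> move_arm([
  [[0, -4.5, 0.2, 0.039], [0, -4.5, 0.2, 0], [0, -4.5, 0.2, 0], [0, -4.5, 0.2, 0], [0, -4.5, 0, 0], [0, -4.5, 0, 0], [0, 0, 0, 0], [0, 0, 0, 0]],
])

```text
clock: 52.1
tool_pos: [0.6425, 0.1281, 0.1538]
orientation: [9.1, 89.9, -165.5]
force: [0.1, -0.5, -1.8]
opening: 0.0599
```

```bash
python3 - <<'E'
from meas import *
print(get_obs()['opening'],get_obs()['force'])
place(2,0)
E
```

```text
0.05987792411278931 [ 0.112298   -0.51558605 -1.75659062]
tool shift cm [  4.28 -12.57   1.25] spin rad 0.001 jaw yaw now -174.5 j6 -22.8 t 52.1
```

>>> move_arm([
  [[0, -3.5, 0.4, 0], [0, -4, 0.45, 0], [0, -3.4, 0.4, 0], [0, -1.4, 0, 0], [0, 0, 0, 0], [0, 0, 0, 0], [0, 0, 0, 0]],
])

```text
clock: 52.8
tool_pos: [0.6195, 0.2465, 0.1543]
orientation: [39.3, 90.0, -135.5]
force: [-0.5, 0.4, -1.4]
opening: 0.0598
```

```bash
python3 - <<'E'
from meas import *
place(2,-.002)
E
```

```text
tool shift cm [ 4.33 -0.36  0.1 ] spin rad -0.003 jaw yaw now -174.8 j6 -33.2 t 52.8
```

>>> move_arm([
  [[1, -0.36, 0.1, 0], [1.2, 0, 0, 0], [1, 0, 0, 0], [0.6, 0, 0, 0], [0.4, 0, 0, 0], [0.1, 0, 0, 0], [0, 0, 0, 0], [0, 0, 0, 0]],
])

```text
clock: 53.6
tool_pos: [0.6183, 0.2518, 0.1119]
orientation: [-156.8, 90.0, 28.6]
force: [-0.1, -0.0, -2.3]
opening: 0.0595
```

>>> move_arm([
  [[0, 0, 0, 0], [0, 0, 0, 0], [0, 0, 0, 0], [0, 0, 0, 0], [0, 0, 0, 0], [-3, 0, 0, 0], [-4, 0, 0, 0], [-1, 0, 0, 0]],
], jaw=8.76)

```text
clock: 54.4
tool_pos: [0.6202, 0.2524, 0.1965]
orientation: [-161.6, 89.6, 23.8]
force: [-0.6, -0.1, 0.7]
opening: 0.0876
```

>>> move_arm([
  [[0, 3, 0.5, 0], [0, 4.2, 1, 0], [0, 4.5, 1, 0], [0, 4.5, 1, 0], [0, 4.5, 1, 0], [0, 4.5, 1, 0], [0, 4.5, 1, 0], [0, 4.5, 1, 0]],
])

```text
clock: 55.2
tool_pos: [0.5746, -0.0976, 0.1917]
orientation: [177.7, 90.0, 3.0]
force: [1.1, 0.6, -0.0]
opening: 0.0878
```

>>> move_arm([
  [[0, 4.5, 1, 0], [0, 4.5, 1, 0], [0, 4.5, 1, 0], [0, 4.5, 1, 0], [3, 4.5, 1, 0], [3, 4.5, 1, 0.1], [3, 3, 1, 0.1], [0, 0, 0, 0]],
])

```text
clock: 56.0
tool_pos: [0.5269, -0.3937, 0.1014]
orientation: [-20.6, 89.5, 152.8]
force: [0.2, 0.2, -0.1]
opening: 0.0876
```

```bash
python3 - <<'E'
from meas import *
boxes(); slab(); to(.5305,-.4278,-.02,-6.2)
E
```

```text
scene c 532.2 -429.9  short 62 long 91  yaw -6.8 z 0.0407 405
scene c 666.9 -429.9  short 21 long 36  yaw 49.7 z 0.0848 83
scene c 617.5 250.1  short 61 long 89  yaw 3.9 z 0.1705 817
scene c 648.5 253.2  short 6 long 87  yaw 4.7 z 0.1485 147
scene c 865.9 -283.3  short 56 long 98  yaw 59.2 z 0.1036 553
scene c 649.7 252.7  short 6 long 86  yaw 6.2 z 0.1090 127
scene c 851.5 -201.3  short 61 long 68  yaw -81.9 z 0.1036 432
scene c 648.0 252.5  short 6 long 87  yaw 5.3 z 0.0684 114
side c 857.8 -249.2  short 66 long 163  yaw 8.0 z 0.1042 494
side c 493.1 -410.3  short 18 long 77  yaw -87.4 z 0.2371 90
side c 658.1 -439.6  short 24 long 35  yaw 67.8 z 0.0854 118
side c 529.7 -426.5  short 59 long 93  yaw -6.0 z 0.0414 819
slab scene c 619.5 252.5  short 170 long 203  yaw -84.5 z 0.0506 3619
   slope x,y(slab) -0.0005 -0.0005  z at mid 0.0506
tool shift cm [12.71  3.54 -0.29] spin rad 0.002 jaw yaw now 173.9 j6 13.4 t 56.15
```

>>> move_arm([
  [[0, 1.8, -0.15, 0], [0, 1.7, -0.1, 0], [3, 0, 0, 0], [2, 0, 0, 0], [0, 0, 0, 0], [0, 0, 0, 0]],
])

```text
clock: 56.75
tool_pos: [0.5305, -0.4276, 0.0577]
orientation: [122.5, 90.0, -63.6]
force: [-0.2, -0.2, 0.2]
opening: 0.0879
```

```bash
python3 - <<'E'
from meas import *
to(.5305,-.428,-.017,-6.2)
E
```

```text
tool shift cm [7.47 0.04 0.  ] spin rad 0.002 jaw yaw now 173.9 j6 16.4 t 56.75
```

>>> move_arm([
  [[3, 0, 0, 0], [2.5, 0, 0, 0], [1.4, 0, 0, 0], [0.6, 0, 0, 0], [0, 0, 0, 0], [0, 0, 0, 0]],
])

```text
clock: 57.35
tool_pos: [0.531, -0.4275, -0.0167]
orientation: [152.2, 89.9, -33.9]
force: [0.4, 0.2, 0.4]
opening: 0.0877
```

>>> move_arm([
  [[0, 0, 0, 0], [0, 0, 0, 0], [0, 0, 0, 0], [0, 0, 0, 0], [0, 0, 0, 0], [0, 0, 0, 0]],
], jaw=4)

```text
clock: 57.95
tool_pos: [0.5304, -0.4272, -0.0177]
orientation: [154.6, 90.0, -31.6]
force: [0.9, 0.6, 3.0]
opening: 0.06
```

>>> move_arm([
  [[-2, 0, 0, 0], [-4, 0, 0, 0], [-4, 0, 0, 0], [-4, 0, 0, 0], [-4, -2, 0, 0], [-3, -3.5, 0, 0], [0, -4.5, 0, 0], [0, -4.5, 0, 0]],
])

```text
clock: 58.75
tool_pos: [0.5453, -0.2816, 0.1926]
orientation: [-162.2, 89.9, 11.6]
force: [0.8, 0.2, -2.0]
opening: 0.0597
```

>>> move_arm([
  [[0, -4.5, -0.1, 0], [0, -4.5, -0.1, 0], [0, -4.5, -0.1, 0], [0, -4.5, -0.1, 0], [0, -4.5, -0.1, 0], [0, -4.5, -0.1, 0], [0, -4.5, -0.1, 0], [0, -4, -0.1, 0]],
])

```text
clock: 59.55
tool_pos: [0.5907, 0.0714, 0.1914]
orientation: [7.0, 89.9, -179.1]
force: [0.6, -1.2, -2.1]
opening: 0.0597
```

>>> move_arm([
  [[0, -2, 0, -0.1], [0, -2, 0, -0.1], [0, 0, 0, 0], [0, 0, 0, 0]],
])

```text
clock: 59.95
tool_pos: [0.593, 0.1093, 0.1913]
orientation: [12.9, 89.9, -161.8]
force: [0.0, -0.1, -1.5]
opening: 0.0597
```

```bash
python3 - <<'E'
from meas import *
print(get_obs()['opening'],get_obs()['force'])
place(3,-.002)
E
```

```text
0.059669062178476846 [ 0.01470849 -0.06166522 -1.52618208]
tool shift cm [  4.02 -13.78  -3.81] spin rad -0.002 jaw yaw now -174.7 j6 -23.7 t 59.95
```

>>> move_arm([
  [[0, -3, -1.2, 0], [0, -4, -1.2, 0], [0, -4, -1, 0], [0, -2.7, -0.4, 0], [0, 0, 0, 0], [0, 0, 0, 0], [0, 0, 0, 0]],
])

```text
clock: 60.65
tool_pos: [0.6186, 0.2477, 0.1917]
orientation: [32.5, 90.0, -142.3]
force: [1.0, -0.6, -1.2]
opening: 0.0596
```

```bash
python3 - <<'E'
from meas import *
place(3,-.002); print(get_obs()['opening'])
E
```

```text
tool shift cm [ 4.07 -0.23  0.02] spin rad -0.003 jaw yaw now -174.8 j6 -33.3 t 60.65
0.05955123915742528
```

>>> move_arm([
  [[1, -0.23, 0, 0], [1.2, 0, 0, 0], [0.8, 0, 0, 0], [0.5, 0, 0, 0], [0.3, 0, 0, 0], [0.1, 0, 0, 0], [0, 0, 0, 0], [0, 0, 0, 0]],
])

```text
clock: 61.45
tool_pos: [0.6187, 0.2516, 0.1533]
orientation: [-157.5, 90.0, 27.8]
force: [-0.7, -0.8, -1.5]
opening: 0.06
```

>>> move_arm([
  [[0, 0, 0, 0], [0, 0, 0, 0], [0, 0, 0, 0], [0, 0, 0, 0], [0, 0, 0, 0], [-2, 0, 0, 0], [-4, 0, 0, 0], [-2, 0, 0, 0]],
], jaw=8.76)

```text
clock: 62.25
tool_pos: [0.6196, 0.2517, 0.2362]
orientation: [-167.3, 89.8, 18.0]
force: [-0.2, 0.5, 0.7]
opening: 0.0875
```

>>> move_arm([
  [[0, 4, 0, 0], [0, 4.5, 0, 0], [0, 4.5, 0, 0], [0, 4.5, 0, 0], [0, 4.5, 0, 0], [0, 4.5, 0, 0], [0, 0, 0, 0], [0, 0, 0, 0]],
])

```text
clock: 63.05
tool_pos: [0.6431, -0.0137, 0.2329]
orientation: [-123.9, 90.0, 61.3]
force: [-1.1, 0.1, 0.1]
opening: 0.0876
```

```bash
python3 - <<'E'
from meas import *
boxes(); slab(); slab('side')
for n in('scene','side'):
    p,d,K,T=look(n);W=cloud(d,K,T)
    if n=='scene': q=p
    else: save('fin',np.hstack([q[140:400,180:480],p[140:400,180:480]]))
    m=(W[...,1]<.155)
    rect(W,(.61,.72,.06,.162),.022,.034,'shim',m)
    rect(W,(.39,.5,-.25,-.155),.036,.05,'weight'); rect(W,(.42,.47,-.14,-.04),.022,.032,'sleeve')
E
```

```text
scene c 666.9 -429.8  short 22 long 37  yaw 52.5 z 0.0847 87
scene c 618.9 249.6  short 62 long 89  yaw 4.5 z 0.2105 843
scene c 649.2 254.0  short 6 long 87  yaw 6.1 z 0.1895 146
scene c 647.6 253.1  short 6 long 87  yaw 5.4 z 0.1493 134
scene c 865.5 -284.0  short 56 long 99  yaw 56.4 z 0.1035 554
scene c 649.1 252.6  short 5 long 86  yaw 7.1 z 0.1092 124
scene c 860.3 -191.9  short 54 long 77  yaw 55.2 z 0.1037 438
scene c 648.6 252.6  short 5 long 87  yaw 4.4 z 0.0691 115
side c 619.1 214.1  short 23 long 57  yaw -87.7 z 0.1517 36
side c 601.9 224.2  short 46 long 88  yaw 48.3 z 0.1113 36
side c 617.4 208.9  short 12 long 53  yaw -86.0 z 0.0729 28
side c 858.5 -248.0  short 67 long 167  yaw 7.9 z 0.1041 512
side c 657.6 -442.2  short 23 long 36  yaw 73.1 z 0.0857 121
slab scene c 619.0 252.4  short 170 long 206  yaw -84.7 z 0.0506 3616
   slope x,y(slab) -0.0003 -0.0003  z at mid 0.0506
slab side c 616.9 254.5  short 187 long 201  yaw -84.6 z 0.0523 1197
   slope x,y(slab) -0.0012 0.0040  z at mid 0.0523
shim c 656.1 129.1  short 45 long 54  yaw 5.8 z 0.0285 359
weight c 451.1 -185.6  short 31 long 47  yaw -88.7 z 0.0419 135
sleeve c 447.9 -87.4  short 30 long 90  yaw 0.4 z 0.0282 255
shim c 654.7 128.2  short 40 long 58  yaw 7.2 z 0.0295 153
weight c 447.1 -184.7  short 35 long 44  yaw -89.2 z 0.0430 177
sleeve c 444.4 -88.5  short 26 long 95  yaw 1.8 z 0.0294 199
```

View pics/fin.png

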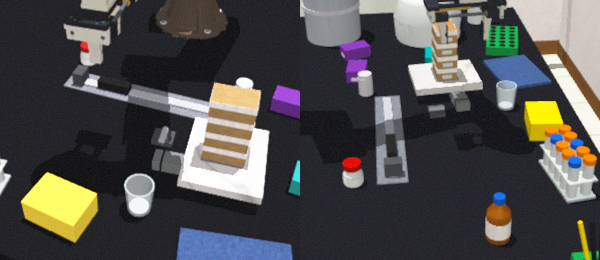

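```bash
python3 -c "
from plant import *
print(get_obs()['force']); print(close_job())"
```

```text
[ 1.029782   -0.16818427 -0.14595144]
the job is handed in; nothing more can be done
None
```

The job is done and handed in at about 63 s of the 210 s allowed; the hand-in gave no verdict. I levered the slab up over the fulcrum, slid the spacer under its front edge and let the slab down onto it. After drawing the bar out, I laid it back on its mat and stacked all four boxes on the pad.

**Last checks (from the scene and side cameras):**

| Item | Measured | Limit |
|---|---|---|
| Slab tilt | under 0.001 rad (scene camera), 0.004 rad (side camera) | 0.02 rad |
| Spacer nose | about 32 mm under the slab's edge | 18 mm |
| Top box of the column | about 3 mm from the slab's middle, within about 1° of its y | 20 mm, about 7° |
| Boxes relative to each other | about 3 mm, from how each one measured when placed | 12 mm |
| Bar on its mat | about 4 mm off the middle | 35 mm |

- **Bystanders:** the bottle, jar, beaker and can all look upright and where they were.
- **Robot:** it ended clear of everything, with the force reading near zero.

**What disagreed or went wrong:**
- The fingers really end about 36 mm short of the reported TCP along the tool. My first grasp closed above a box without touching it; I corrected the heights from then on.
- The two fixed cameras differ by 2–3 mm, which is well inside the tolerances.
- I moved one box aside before using the bar, because it was in the way. It is now in the column.
- I laid the bar on its mat before stacking the boxes. The task names it after stacking, but the listed steps do not require that order.

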